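# Close the lids of chamber slides on a lever press

### The arm

A 6-joint arm with a two-finger parallel gripper is mounted at the origin on the work surface. World frame = base frame: x ahead of the robot, y to its left, z up, the work surface at z = 0. Lengths are in m, angles in rad, forces in N, time in s.
With the tool pointing down it reaches from about 0.35 to 0.975 m from the base axis. Payload 4.9 kg.
Tool frame: the origin (TCP) lies on the centre line of the jaws, within the pads' length; the fingertips stand 19 mm ahead of it and the grasp point (between the pads) is the TCP; z points along the fingers, y is the line along which they close (so a half turn about z gives the same grasp; the last joint's range is limited). The gripper opens to 85 mm and grips with 20 to 120 N. Pads are 22 mm wide; open, the fingers measure 114 mm over their backs; the gripper's body (76 mm by 85 mm) begins 54 mm behind the grasp point. The pads swing forward as they close: fully open they stand 13 mm farther back than shut.
Start: joints at [1.046, 0.053, 1.613, -0, 1.476, -0.119], TCP at [0.247, 0.574, 0.25] pointing down, gripper open.
Joint ranges: [-3.01, 3.01], [-1.01, 2.22], [0.06, 2.58], [-1.02, 4.17], [0.09, 2.62], [-3.14, 3.14]. Speed limits (rad/s): [2.57, 2.57, 3.14, 3.14, 3.14, 3.14].

### API

Orientations are given as a unit quaternion [w, x, y, z].
In Python, from plant import state, grab_frame, ticket, spotter gives the robot as it stands.
- The arm moves only by the tool apply_moves, never from a script. Its argument "series" is a list of rows, each an object of numbers: "jaw": the closure, from 0 (fully open) to 1 (shut); "dx", "dy", "dz": the shift along the tool's x, y, z in mm; "turn": the turn about the tool's z in rad. A call has 1 to 5 rows; each row is the pose to reach, as a shift and turn from the pose commanded when the call began, along the tool's axes at that moment; what a row does not reach only later rows make up. A row lasts 1/12 s, in which the tool goes at most 41.7 mm and 7.16 degrees, less where a joint would pass 70% of its speed; a pose out of reach is approached as far as the arm can. A call with a gripper value outside its range is refused whole. The fingers move at their own pace and stop on an object; the grip force is fixed at half the most. Time passes only in rows, so rows that repeat a pose let the fingers close. It gives the time, the measured TCP pose, the force, the opening and the grip force at its end, in the units of the state.
- state(): the state, without advancing time (a new reading comes with each control period).
- grab_frame(name): name is "scene" or "top"; returns a dict with "pixels" (480x640x3 uint8, red, green, blue), "mtx" (3x3 intrinsics, pixels), "dist_coeffs" ([k1, k2, p1, p2, k3] as OpenCV has them; the pictures are not rectified), "camera_from_world" (4x4, takes a point from world to camera coordinates). Camera axes: x right, y down, z forward; pixel columns grow to the right and rows downward; lengths in m; the calibration is good to about 2 mm. A picture is of the moment at which its call begins. There is no depth.
- ticket.job_done(): hands the job in; it is judged then, once.
Trained networks look in a picture, given as the dict that the camera call returned (one of the last four; its "shot" number tells which), for a name from the list of things; names that differ only in an ending like _2 or _b are one class to them, and where a whole thing is asked for, a point or a joint stands for the part that bears it (a point fixed in the world has none). Each returns a list of dicts, best first, with "conf" (0 to 1); they miss things now and then, are a little off and sometimes report something else, mostly with a low value. They report only what shows in the picture. A call takes as long as a camera call. They do not tell look-alikes from the thing itself.
- spotter.outline_of(picture, target): "region" (480x640 bool, what is visible of it) and "extent" ([left, top, right, bottom] in pixels, round what is visible of it).
The state is a dict: "time": time; "joint_pos": joint angles; "joint_vel": joint speeds; "joint_efforts": joint torques, N m; "tool_pos": TCP position; "tool_rot": TCP orientation; "contact_force": force on the tool from outside, world axes, zero at the start; "ft_torque": the same for the moment, N m; "gripper_width": opening from 0.0 (shut) to 1.0 (fully open); "grasp_force": force on a finger pad.
Only numpy, scipy, OpenCV 4.12 (cv2) and the standard library are available. Lean on these libraries where they do the work, as an engineer would, in place of code of your own. Each camera call takes 0.05 s, during which the arm holds its last target. There are 200 camera calls.

### The job

Set every chamber slide from the mat into its own lane of the press, flat between the stops with its lid still up, then pull the press arm all the way down once all are in, so that every lid is pushed closed. Ease the arm slowly back up to its home position without letting it fly, then move all the slides into the steel tray, lying flat on its floor, right way up. Leave the other things on the bench alone.

Things in the scene. Friction and masses are not known exactly. Their poses are not given: they have to be found in the camera images.
- press: fixed lidding press, its front to the robot. Origin at bench level under the stage's centre, x to the back (to the hinge), y along the row of lanes, z up. White base x -100..140, y +-160, 14 mm thick; hinge posts at x 105, y +-148, 72 mm high. Stage floor 20 mm above the origin; dark stops stand 7 mm above the floor: 20 mm wide between lanes, 8 mm rails in front and behind
- lever_hinge (a point): middle of the press arm's hinge axis: x = 100, y = 0, z = 54.5 mm in the press frame; the axis runs along the press's y
- lever_grip (a point): centre of the black grip of the press arm: a level round bar 23 mm thick, 130 mm long, along the press's y, 195 mm from the hinge axis. Take it from above, fingers in front and behind. At home it is 250 mm above the bench, 95 mm behind the stage's centre; fully down 66 mm up and 95 mm in front. Steel side arms join it 130 mm either side
- lever (a joint): angle of the sprung press arm: 0 = home, standing up clear of the stage; grows as the grip is pulled forward and down; 1.48 rad = fully down on its stop, lids pushed home. The spring always drives it up: about 3 N at the grip at home, 7 N when down, plus up to 11 N for four lids over the last 0.1 rad. Let go anywhere but at home it slams up
- tray: fixed steel tray 280 (x) by 130 mm (y), rim 15 mm high and 4 mm thick, inner floor 4 mm above the bench, so that four slides fit side by side along its x. Origin at the centre of its underside. It lies left or right of the press
- mat: fixed flat blue mat 240 (x) by 170 mm (y), 3 mm thick, on the other side of the press, where the slides start lid up, centres 80 mm or more apart, long sides within 0.6 rad of its y. Origin at the centre of its underside
- lane0 (a point): centre of the floor of a lane of the press stage (y = -90 mm in the press frame, 20 mm above the bench), axes as the press. A pocket 74 mm long (x) by 40 mm wide (y) between stops 7 mm high: a slide lies in it lengthwise with 4 mm to spare on every side
- lane1 (a point): centre of the floor of a lane of the press stage (y = -30 mm in the press frame, 20 mm above the bench), axes as the press. A pocket 74 mm long (x) by 40 mm wide (y) between stops 7 mm high: a slide lies in it lengthwise with 4 mm to spare on every side
- lane2 (a point): centre of the floor of a lane of the press stage (y = 30 mm in the press frame, 20 mm above the bench), axes as the press. A pocket 74 mm long (x) by 40 mm wide (y) between stops 7 mm high: a slide lies in it lengthwise with 4 mm to spare on every side
- lane3 (a point): centre of the floor of a lane of the press stage (y = 90 mm in the press frame, 20 mm above the bench), axes as the press. A pocket 74 mm long (x) by 40 mm wide (y) between stops 7 mm high: a slide lies in it lengthwise with 4 mm to spare on every side
- slide1: loose chamber slide, 75 g: white block 66 x 32 mm, 26 mm high, with a grey push-down lid (58 x 24 mm, 8 mm thick, centred) that starts 6 mm proud: 40 mm high in all, 34 mm once closed. Grip the white block, across its 32 mm width or 66 mm length. Origin: centre of the underside, x along the length, z up. May be absent (None)
- lid1 (a joint): lid of slide1: 0 = up (6 mm proud), 0.006 m = fully pushed down; stiff (5.5 N), stays where it is. Absent with its slide
- slide2: loose chamber slide, 75 g: white block 66 x 32 mm, 26 mm high, with a grey push-down lid (58 x 24 mm, 8 mm thick, centred) that starts 6 mm proud: 40 mm high in all, 34 mm once closed. Grip the white block, across its 32 mm width or 66 mm length. Origin: centre of the underside, x along the length, z up. May be absent (None)
- lid2 (a joint): lid of slide2: 0 = up (6 mm proud), 0.006 m = fully pushed down; stiff (5.5 N), stays where it is. Absent with its slide
- slide3: loose chamber slide, 75 g: white block 66 x 32 mm, 26 mm high, with a grey push-down lid (58 x 24 mm, 8 mm thick, centred) that starts 6 mm proud: 40 mm high in all, 34 mm once closed. Grip the white block, across its 32 mm width or 66 mm length. Origin: centre of the underside, x along the length, z up. May be absent (None)
- lid3 (a joint): lid of slide3: 0 = up (6 mm proud), 0.006 m = fully pushed down; stiff (5.5 N), stays where it is. Absent with its slide
- slide4: loose chamber slide, 75 g: white block 66 x 32 mm, 26 mm high, with a grey push-down lid (58 x 24 mm, 8 mm thick, centred) that starts 6 mm proud: 40 mm high in all, 34 mm once closed. Grip the white block, across its 32 mm width or 66 mm length. Origin: centre of the underside, x along the length, z up. May be absent (None)
- lid4 (a joint): lid of slide4: 0 = up (6 mm proud), 0.006 m = fully pushed down; stiff (5.5 N), stays where it is. Absent with its slide
- media_bottle: bystander, leave alone: bottle 66 mm wide, 150 mm high; origin at the centre of its underside
- tip_box: bystander, leave alone: grey tip box 120 x 85 mm, 62 mm high; origin at the centre of its underside
- dish_a: bystander, leave alone: round dish 90 mm wide, 16 mm high; origin at the centre of its underside
- dish_b: bystander, leave alone: round dish 60 mm wide, 16 mm high; origin at the centre of its underside
- marker: bystander, leave alone: black marker pen 116 mm long, 16 mm thick, lying down; origin at the centre of its underside
Things that resemble listed ones, but are neither listed nor needed, are in the scene too. Leave any black look-alike of the slide1 alone.

How it is judged:
By the outcome, as a careful person would: the job done as asked, in the order asked, and still so for the second after the job is handed in, with the robot touching nothing.
Of slide1, slide2, slide3, slide4 only 2 to 4 are there at a start; the rules pass over those that are not, and their reading is None.
At some moment in a run one of slide1, slide2, slide3, slide4 may be knocked a few centimetres aside while the robot is not near it.
It also fails if it takes over 210 s, if anything falls off the work surface, if the arm or the gripper's body presses on something with over 40 N, if the wrist force passes 120 N, or if a joint passes its speed limit or range.

## Working session

There is one attempt and no reset: what is moved stays moved. The work goes in short steps, Python scripts to look and compute and a tool call to move; the robot and the scene stay as the last step left them, time stands still between calls to the robot, and variables do not carry over. Pictures are saved under pics/ and viewed, at most 14 in all, crops included, and the job is handed in when it is done.

Besides the shell and the picture viewer there is one more tool, called in YAML: its name, and indented under it one key for each argument. apply_moves: Moves the arm, as the interface text tells. Its arguments: {"type":"object","properties":{"series":{"type":"array","items":{"type":"object","properties":{"jaw":{"type":"number"},"dx":{"type":"number"},"dy":{"type":"number"},"dz":{"type":"number"},"turn":{"type":"number"}}}}},"required":["series"]}

```bash
ls; mkdir -p pics; python3 - <<'E'
from plant import state, grab_frame
import cv2
s=state();print(s)
for n in("top","scene"):
    f=grab_frame(n);cv2.imwrite(f"pics/{n}0.png",f["pixels"][:,:,::-1]);print(n,f["mtx"],f["dist_coeffs"],f["camera_from_world"])
E
```

```text
pics
{'time': 0.0, 'joint_pos': array([ 1.04599270e+00,  5.33554612e-02,  1.61430349e+00, -3.81373252e-05,
        1.47600084e+00, -1.19016746e-01]), 'joint_vel': array([ 0.00102244,  0.00024738,  0.00078978,  0.00124139,  0.00171971,
       -0.00115767]), 'joint_efforts': array([ 4.30131086e-04, -3.93668747e+01, -3.70182180e+01,  1.01206992e-04,
        6.67060143e-03,  2.19800604e-06]), 'tool_pos': array([0.24643456, 0.57372331, 0.24905818]), 'tool_rot': array([-3.08993905e-04,  2.01502364e-01,  9.79487483e-01, -9.86483711e-04]), 'contact_force': array([ 0.05037616, -0.95761591, -0.54809868]), 'ft_torque': array([ 0.00064673,  0.01502648, -0.06103191]), 'grasp_force': 0.0, 'gripper_width': 1.0013457400954133}
top [[549.93878301   0.         321.67111782]
 [  0.         549.93878301 239.12410108]
 [  0.           0.           1.        ]] [-0.04247995  0.          0.          0.          0.        ] [[-0.08228774 -0.99658753 -0.00648182  0.02321841]
 [-0.97090866  0.08163154 -0.22510588  0.54805874]
 [ 0.22486684 -0.0122302  -0.97431275  1.20083556]
 [ 0.          0.          0.          1.        ]]
scene [[569.00584211   0.         317.84427393]
 [  0.         569.00584211 243.72901805]
 [  0.           0.           1.        ]] [-0.10679493  0.          0.          0.          0.        ] [[-0.66233249  0.74918602 -0.00599855  0.33337441]
 [ 0.42866649  0.37238018 -0.82315129 -0.09525761]
 [-0.61445969 -0.54777122 -0.56779043  1.66406308]
 [ 0.          0.          0.          1.        ]]
```

View pics/top0.png

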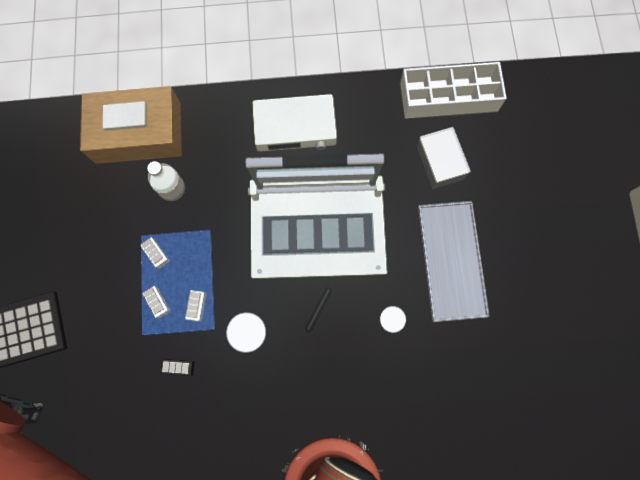

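View pics/scene0.png

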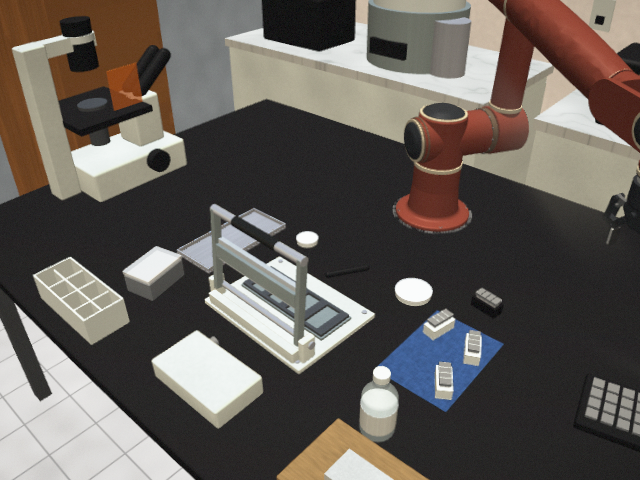

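Top view: there are three white slides on the blue mat, at (153,252), (156,302) and (195,305). A black look-alike lies off the mat at (177,368). The press stage is at about (318,235) and the tray at (454,262). The scene view shows the same slides at (440,323), (473,347) and (444,380), with the black one at (487,300).

```bash
cat > h.py <<'E'
import numpy as np, cv2
from scipy.optimize import minimize, least_squares
from plant import state, grab_frame, spotter, ticket
def proj(f,P):
    C=f["camera_from_world"]; r=cv2.Rodrigues(C[:3,:3])[0]
    return cv2.projectPoints(np.asarray(P,float).reshape(-1,3),r,C[:3,3],f["mtx"],f["dist_coeffs"])[0].reshape(-1,2)
def back(f,uv,z):
    C=f["camera_from_world"]; u=cv2.undistortPoints(np.asarray(uv,float).reshape(-1,1,2),f["mtx"],f["dist_coeffs"]).reshape(-1,2)
    d=np.c_[u,np.ones(len(u))]@C[:3,:3]; o=-C[:3,:3].T@C[:3,3]
    return o+d*((z-o[2])/d[:,2])[:,None]
def place(P,x,y,yaw,z=0):
    c,s=np.cos(yaw),np.sin(yaw); return np.asarray(P)@np.array([[c,s,0],[-s,c,0],[0,0,1]])+[x,y,z]
def box(l,w,z0,z1): return np.array([[a*l/2,b*w/2,c] for a in(-1,1) for b in(-1,1) for c in(z0,z1)])
def slide_parts(lid=.04): return [box(.066,.032,0,.026),box(.058,.024,.026,lid)]
def sil(f,parts,pose,S=4):
    m=np.zeros((480*S,640*S),np.uint8)
    for p in parts:
        h=cv2.convexHull(((proj(f,place(p,*pose))+.5)*S).astype(np.int32)); cv2.fillConvexPoly(m,h,1)
    return m
def masks(f,name,minconf=.3):
    return [d for d in spotter.outline_of(f,name) if d["conf"]>minconf]
def fit(views,parts,p0,free=4):
    # views: list of (frame, bool mask); pose x,y,yaw,z ; IoU over both views, cropped
    S=4; data=[]
    for f,m in views: data.append((f,cv2.resize(m.astype(np.uint8),None,fx=S,fy=S,interpolation=cv2.INTER_NEAREST)))
    p0=np.array(p0,float); sc=np.array([.004,.004,.15,.004])
    def cost(q):
        p=p0.copy(); p[:free]+=q*sc[:free]; c=0
        for f,m in data:
            s=sil(f,parts,p); c+=1-(s&m).sum()/max((s|m).sum(),1)
        return c/len(data)
    r=minimize(cost,np.zeros(free),method="Nelder-Mead",options=dict(initial_simplex=np.r_[np.zeros((1,free)),np.eye(free)],xatol=.02,fatol=1e-3,maxfev=160))
    p=p0.copy(); p[:free]+=r.x*sc[:free]; return p,1-r.fun
E
python3 - <<'E'
from h import *
T=grab_frame("top");S=grab_frame("scene")
for n in("slide1","lane0","press","lever_grip","tray","mat"):
    for nm,f in(("top",T),("scene",S)):
        print(n,nm,[(round(d["conf"],2),[int(v) for v in d["extent"]],int(d["region"].sum())) for d in spotter.outline_of(f,n)])
p=T["pixels"][:,:,::-1]
cv2.imwrite("pics/c1.png",cv2.resize(p[145:285,240:395],None,fx=4,fy=4,interpolation=cv2.INTER_CUBIC))
cv2.imwrite("pics/c2.png",cv2.resize(p[225:385,135:220],None,fx=3.7,fy=3.7,interpolation=cv2.INTER_CUBIC))
E
```

```text
slide1 top [(0.67, [186, 291, 205, 319], 386), (0.67, [139, 241, 168, 266], 422), (0.65, [160, 357, 194, 376], 446), (0.63, [145, 284, 169, 317], 454)]
slide1 scene [(0.84, [433, 359, 456, 397], 642), (0.75, [472, 289, 502, 316], 607), (0.64, [461, 330, 480, 368], 581), (0.61, [425, 309, 454, 338], 585)]
lane0 top [(0.65, [246, 150, 389, 277], 16166), (0.23, [416, 129, 471, 187], 2243)]
lane0 scene [(0.57, [207, 204, 375, 374], 13381)]
press top [(0.77, [242, 153, 385, 280], 16047)]
press scene [(0.68, [203, 206, 377, 371], 13206), (0.36, [423, 309, 455, 342], 651)]
lever_grip top [(0.84, [248, 154, 379, 195], 4223), (0.48, [377, 306, 409, 330], 506)]
lever_grip scene [(0.87, [210, 204, 311, 346], 5484)]
tray top [(0.84, [417, 201, 489, 319], 6459)]
tray scene [(0.61, [177, 210, 287, 273], 2146), (0.49, [468, 328, 478, 355], 281), (0.39, [464, 330, 481, 365], 571)]
mat top [(0.94, [143, 230, 213, 333], 5533)]
mat scene [(0.79, [382, 312, 501, 410], 4985), (0.74, [361, 367, 399, 443], 2209), (0.55, [299, 231, 319, 248], 288)]
```

View pics/c1.png

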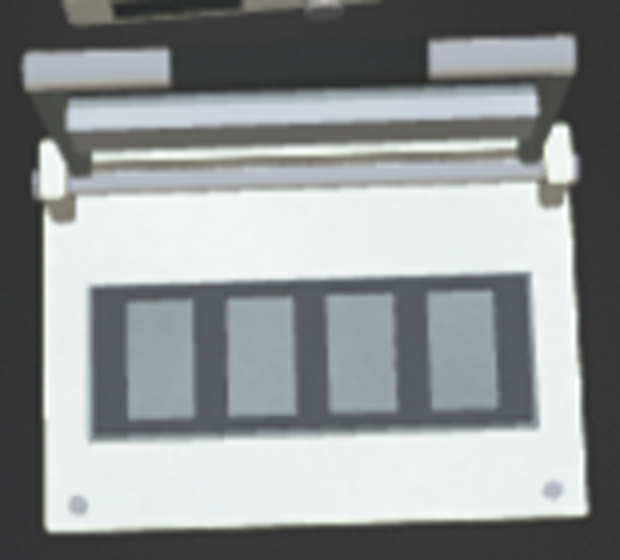

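View pics/c2.png

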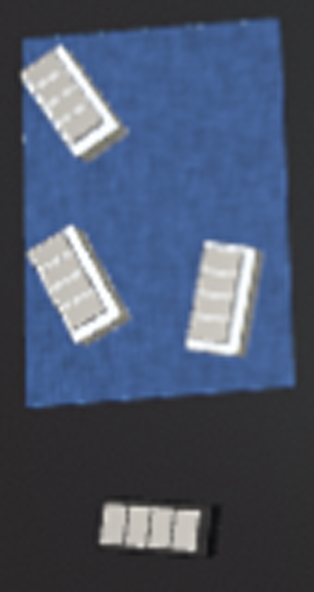

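Top crop: the stage frame corners are near (262,216), (372,213), (374,252) and (263,255), with four empty lanes. Among the candidates, the white blocks on the mat at (153,252), (156,302) and (195,305) fit the slide description. The one at (177,368) has a black body and is off the mat, so it is the look-alike and stays put.

```bash
cat >> h.py <<'E'
def white_mask(f,ext):
    a,b,c,d=[int(v) for v in ext]; a-=5;b-=5;c+=5;d+=5
    g=f["pixels"].astype(int); m=np.zeros((480,640),bool); m[b:d,a:c]=(g[b:d,a:c,0]>g[b:d,a:c,2]*.75)&(g[b:d,a:c].max(2)>60)
    return m
def find_slides(T,S,lid=.04,z=.003,zone=None,free=4):
    out=[]
    dt=masks(T,"slide1"); ds=masks(S,"slide1")
    for d in dt:
        ys,xs=np.nonzero(d["region"]); r=cv2.minAreaRect(np.c_[xs,ys].astype(np.float32))
        q=back(T,cv2.boxPoints(r),z+.03); e=q[1:3]-q[0:2]; e=e[np.argmax(np.linalg.norm(e,axis=1))]
        c=q.mean(0); yaw=np.arctan2(e[1],e[0])%np.pi
        body=np.median(T["pixels"][d["region"]],axis=0)
        # match in scene
        u=proj(S,[c[0],c[1],z+.02])[0]; best=None
        for s in ds:
            a,b,cc,dd=s["extent"]; k=np.hypot((a+cc)/2-u[0],(b+dd)/2-u[1])
            if k<20 and (best is None or k<best[0]): best=(k,s)
        v=[(T,d["region"])]+([(S,best[1]["region"])] if best else [])
        p,i=fit(v,slide_parts(lid),[c[0],c[1],yaw,z],free if best else 3)
        out.append((p,i,len(v),d["conf"],[int(x) for x in d["extent"]]))
    return out
E
python3 - <<'E'
from h import *
T=grab_frame("top");S=grab_frame("scene")
for o in find_slides(T,S): print(np.round(o[0],4),round(o[1],3),o[2:])
# stage dark
g=cv2.cvtColor(T["pixels"],cv2.COLOR_RGB2GRAY); base=np.zeros((480,640),np.uint8); base[205:265,254:382]=1
m=((g<175)&(base>0)).astype(np.uint8); n,l,st,_=cv2.connectedComponentsWithStats(m); k=1+np.argmax(st[1:,4]); m=l==k
print("stage ext",st[k])
hull=cv2.convexHull(np.argwhere(m)[:,::-1].astype(np.int32)); mm=np.zeros((480,640),np.uint8); cv2.fillConvexPoly(mm,hull,1)
c=back(T,[[318,234]],.027)[0]
p,i=fit([(T,mm>0)],[box(.09,.26,.020,.027)],[c[0],c[1],0.0,0],3); print("press",p,i)
clk=np.array([[45,530],[588,513],[91,287],[530,272],[538,428],[91,440]]); clk=(clk+.5)/4-.5+[240,145]
def res(q):
    P=np.array([[-.1,.16,.014],[-.1,-.16,.014],[.045,.13,.027],[.045,-.13,.027],[-.045,-.13,.027],[-.045,.13,.027]])
    return (proj(T,place(P,*q))-clk).ravel()
r=least_squares(res,p[:3]); print("press clicks",r.x,np.round(r.fun,1))
d=masks(T,"tray")[0]; ys,xs=np.nonzero(d["region"]); c=back(T,[[xs.mean(),ys.mean()]],.01)[0]
t,i=fit([(T,d["region"])],[box(.28,.13,0,.015)],[c[0],c[1],0.0,0],3); print("tray",t,i)
im=S["pixels"][:,:,::-1].copy(); im=cv2.resize(im,None,fx=3,fy=3)
def dr(P,q,col):
    u=((proj(S,place(P,*q))+.5)*3).astype(int); cv2.polylines(im,[u.reshape(-1,1,2)],True,col,1)
for P in ([[.045,.13,.027],[.045,-.13,.027],[-.045,-.13,.027],[-.045,.13,.027]],[[.14,.16,.014],[.14,-.16,.014],[-.1,-.16,.014],[-.1,.16,.014]]): dr(P,p,(0,0,255)); dr(P,r.x,(0,255,0))
for y in(-.09,-.03,.03,.09): dr([[.037,y+.02,.02],[.037,y-.02,.02],[-.037,y-.02,.02],[-.037,y+.02,.02]],p,(255,0,255))
dr([[.14,.065,.015],[.14,-.065,.015],[-.14,-.065,.015],[-.14,.065,.015]],t,(0,0,255))
cv2.imwrite("pics/ov.png",im[580:1140,510:1140])
E
```

```text
[0.5575 0.3765 0.5598 0.0021] 0.889 (2, 0.94, [140, 239, 169, 267])
[4.2660e-01 2.8370e-01 2.9411e+00 2.5000e-03] 0.924 (2, 0.84, [184, 289, 205, 318])
[0.4423 0.3762 0.4465 0.0039] 0.9 (2, 0.69, [144, 285, 169, 316])
[ 2.8830e-01  3.2880e-01  1.4215e+00 -1.0000e-04] 0.937 (2, 0.64, [161, 356, 193, 375])
stage ext [ 262  213  113   42 4348]
press [ 0.5710942  -0.01389266 -0.05265768  0.        ] 0.9323267160161507
press clicks [ 0.57131006 -0.01450957 -0.05302835] [ 0.1  0.8  0.2  0.9  0.4  0.2 -0.6  0.7 -0.7 -1.4  0.6 -1.1]
tray [ 0.48502711 -0.32862081 -0.00112452  0.        ] 0.9755239449976292
```

View pics/ov.png

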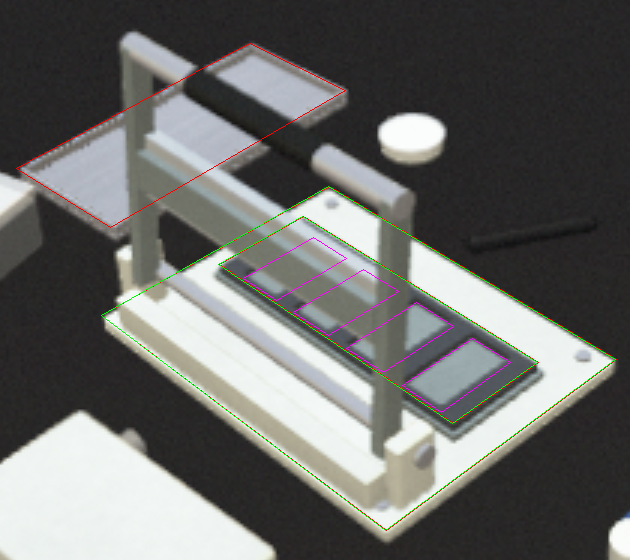

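The overlay matches the press base, stage and tray in both views to about 1–2 mm. The slide heights came out at z≈3 mm, which agrees with the mat thickness. Next I'll add a move planner and start with slide B at (195,305).

```bash
cat >> h.py <<'E'
PRESS=(.5712,-.0142,-.0528); TRAY=(.4850,-.3286,-.0011)
def lane(i): return place([[0,-.09+.06*i,.02]],*PRESS)[0]
def R_of(q):
    from scipy.spatial.transform import Rotation as R
    return R.from_quat([q[1],q[2],q[3],q[0]]).as_matrix()
def plan(wps,verbose=True):
    """wps: (x,y,z,heading of tool y); prints tool-frame shifts per call, tracking rounded values"""
    s=state(); p=s["tool_pos"].copy(); M=R_of(s["tool_rot"]); h=np.arctan2(M[1,1],M[0,1])
    print("at",np.round(p,4),"h",round(h,3),"F",np.round(s["contact_force"],1),"w",round(s["gripper_width"],3),"g",round(s["grasp_force"],1),"t",round(s["time"],1),"j",np.round(s["joint_pos"],2))
    for w in wps:
        t=np.array(w[:3],float); dh=(w[3]-h+np.pi/2)%np.pi-np.pi/2
        n=max(1,int(np.ceil(max(np.linalg.norm(t-p)/.19,abs(dh)/.58))))
        for k in range(n):
            q=(t-p)/(n-k); a=dh/(n-k); X=np.array([np.cos(h+np.pi/2),np.sin(h+np.pi/2),0]); Y=np.array([np.cos(h),np.sin(h),0])
            dx,dy,dz=[round(v*2000)/2 for v in(q@X,q@Y,-q[2])]; tu=round(-a,2)
            print(f" dx {dx} dy {dy} dz {dz} turn {tu}   rows>={int(np.ceil(max(np.linalg.norm(q)/.0417,abs(a)/.125)))}")
            p=p+(dx*X+dy*Y)/1000+[0,0,-dz/1000]; h-=tu; dh+=tu
E
python3 - <<'E'
from h import *
print([np.round(lane(i),4) for i in range(4)])
plan([(.4266,.2837,.15,1.37),(.4266,.2837,.032,1.37)])
E
```

```text
[array([ 0.5665, -0.1041,  0.02  ]), array([ 0.5696, -0.0442,  0.02  ]), array([0.5728, 0.0158, 0.02  ]), array([0.5759, 0.0757, 0.02  ])]
at [0.2467 0.5742 0.2503] h 1.165 F [ 0.5 -0.9 -0.7] w 1.0 g 0.0 t 1.1 j [ 1.05  0.05  1.61 -0.    1.48 -0.12]
 dx -140.0 dy -98.0 dz 50.0 turn -0.1   rows>=5
 dx -129.5 dy -111.5 dz 50.5 turn -0.1   rows>=5
 dx 0.0 dy 0.0 dz 118.0 turn -0.0   rows>=3
```

apply_moves:
  series:
    - {"dx": -140,"dy": -98,"dz": 50,"turn": -0.1,"jaw": 0.3}
    - {"dx": -140,"dy": -98,"dz": 50,"turn": -0.1,"jaw": 0.3}
    - {"dx": -140,"dy": -98,"dz": 50,"turn": -0.1,"jaw": 0.3}
    - {"dx": -140,"dy": -98,"dz": 50,"turn": -0.1,"jaw": 0.3}
    - {"dx": -140,"dy": -98,"dz": 50,"turn": -0.1,"jaw": 0.3}

```text
time: 1.47
tool_pos: [0.3378, 0.4247, 0.198]
tool_rot: [-0.0, 0.154, 0.988, -0.002]
contact_force: [0.4, -0.0, -0.9]
gripper_width: 0.698
grasp_force: 0.0
```

apply_moves:
  series:
    - {"dx": -129.5,"dy": -111.5,"dz": 50.5,"turn": -0.1,"jaw": 0.3}
    - {"dx": -129.5,"dy": -111.5,"dz": 50.5,"turn": -0.1,"jaw": 0.3}
    - {"dx": -129.5,"dy": -111.5,"dz": 50.5,"turn": -0.1,"jaw": 0.3}
    - {"dx": -129.5,"dy": -111.5,"dz": 50.5,"turn": -0.1,"jaw": 0.3}
    - {"dx": -129.5,"dy": -111.5,"dz": 50.5,"turn": -0.1,"jaw": 0.3}

```text
time: 1.88
tool_pos: [0.4277, 0.28, 0.1482]
tool_rot: [-0.001, 0.105, 0.995, -0.001]
contact_force: [-0.8, 0.4, 0.4]
gripper_width: 0.694
grasp_force: 0.0
```

apply_moves:
  series:
    - {"dx": 0,"jaw": 0.3}
    - {"dx": 0,"jaw": 0.3}

```text
invalid input at $.series[0]: expected keys jaw, dx, dy, dz, turn
```

```bash
python3 - <<'E'
from h import *
plan([(.4266,.2837,.032,1.37)])
S=grab_frame("scene");cv2.imwrite("pics/s1.png",cv2.resize(S["pixels"][230:420,340:560,::-1],None,fx=3,fy=3))
E
```

```text
at [0.4277 0.28   0.1482] h 1.361 F [-0.8  0.4  0.4] w 0.694 g 0.0 t 1.9 j [ 0.43 -0.13  1.97 -0.    1.31 -0.93]
 dx 2.0 dy 3.5 dz 116.0 turn -0.01   rows>=3
```

View pics/s1.png

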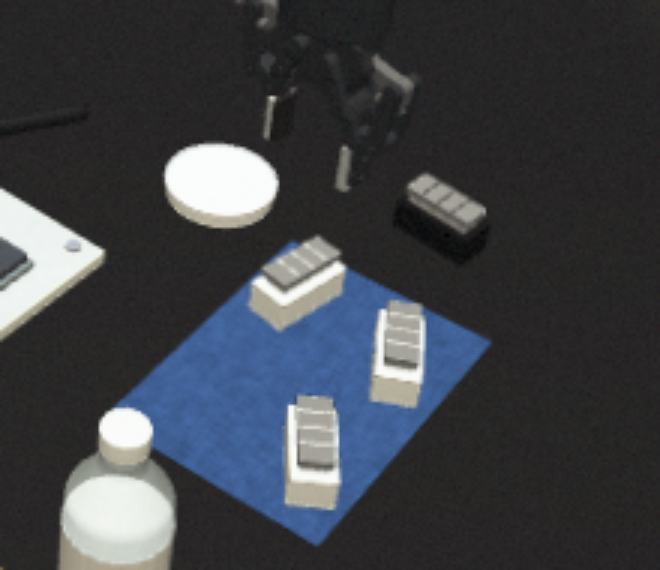

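The crop shows the open jaws (270–350,100–180) above slide B (298,285). All five keys are required in every row.

apply_moves:
  series:
    - {"dx": 0,"dy": 0,"dz": 40,"turn": 0,"jaw": 0.3}
    - {"dx": 0,"dy": 0,"dz": 70,"turn": 0,"jaw": 0.3}
    - {"dx": 0,"dy": 0,"dz": 80,"turn": 0,"jaw": 0.3}
    - {"dx": 0,"dy": 0,"dz": 80,"turn": 0,"jaw": 0.3}
    - {"dx": 0,"dy": 0,"dz": 80,"turn": 0,"jaw": 0.3}

```text
time: 2.35
tool_pos: [0.4265, 0.2846, 0.0705]
tool_rot: [0.0, 0.102, 0.995, 0.0]
contact_force: [0.8, 0.5, -0.1]
gripper_width: 0.701
grasp_force: 0.0
```

```bash
python3 - <<'E'
from h import *
plan([(.4266,.2837,.032,1.37)])
E
```

```text
at [0.4265 0.2846 0.0705] h 1.366 F [ 0.8  0.5 -0.1] w 0.701 g 0.0 t 2.4 j [ 0.44 -0.03  2.01  0.    1.16 -0.92]
 dx 0.0 dy -1.0 dz 38.5 turn -0.0   rows>=1
```

apply_moves:
  series:
    - {"dx": 0,"dy": -1,"dz": 25,"turn": 0,"jaw": 0.3}
    - {"dx": 0,"dy": -1,"dz": 38.5,"turn": 0,"jaw": 0.3}
    - {"dx": 0,"dy": -1,"dz": 38.5,"turn": 0,"jaw": 0.3}
    - {"dx": 0,"dy": -1,"dz": 38.5,"turn": 0,"jaw": 0.3}

```text
time: 2.68
tool_pos: [0.4272, 0.2835, 0.033]
tool_rot: [0.001, 0.102, 0.995, 0.001]
contact_force: [0.3, 0.5, -0.2]
gripper_width: 0.698
grasp_force: 0.0
```

apply_moves:
  series:
    - {"dx": 0,"dy": 0,"dz": 0,"turn": 0,"jaw": 0.9}
    - {"dx": 0,"dy": 0,"dz": 0,"turn": 0,"jaw": 0.9}
    - {"dx": 0,"dy": 0,"dz": 0,"turn": 0,"jaw": 0.9}
    - {"dx": 0,"dy": 0,"dz": 0,"turn": 0,"jaw": 0.9}
    - {"dx": 0,"dy": 0,"dz": 0,"turn": 0,"jaw": 0.9}

```text
time: 3.1
tool_pos: [0.4281, 0.2836, 0.0337]
tool_rot: [0.002, 0.103, 0.995, 0.001]
contact_force: [-0.7, 0.7, 7.0]
gripper_width: 0.359
grasp_force: 62.4
```

apply_moves:
  series:
    - {"dx": 0,"dy": 0,"dz": -10,"turn": 0,"jaw": 0.9}
    - {"dx": 0,"dy": 0,"dz": -45,"turn": 0,"jaw": 0.9}
    - {"dx": 0,"dy": 0,"dz": -80,"turn": 0,"jaw": 0.9}
    - {"dx": 0,"dy": 0,"dz": -110,"turn": 0,"jaw": 0.9}
    - {"dx": 0,"dy": 0,"dz": -120,"turn": 0,"jaw": 0.9}

```text
time: 3.52
tool_pos: [0.4289, 0.2839, 0.1576]
tool_rot: [0.004, 0.103, 0.995, 0.002]
contact_force: [1.0, 1.4, 0.8]
gripper_width: 0.356
grasp_force: 61.5
```

apply_moves:
  series:
    - {"dx": 0,"dy": 0,"dz": 0,"turn": 0,"jaw": 0.9}
    - {"dx": 0,"dy": 0,"dz": 0,"turn": 0,"jaw": 0.9}

```text
time: 3.68
tool_pos: [0.4262, 0.2825, 0.1512]
tool_rot: [0.0, 0.103, 0.995, 0.0]
contact_force: [0.1, -0.7, -1.3]
gripper_width: 0.361
grasp_force: 61.5
```

```bash
python3 - <<'E'
from h import *
L=lane(1)
plan([(L[0],L[1],.15,1.518),(L[0],L[1],.075,1.518)])
S=grab_frame("scene");cv2.imwrite("pics/s2.png",cv2.resize(S["pixels"][230:420,340:560,::-1],None,fx=3,fy=3))
E
```

```text
at [0.4262 0.2825 0.1512] h 1.365 F [ 0.1 -0.7 -1.3] w 0.361 g 61.5 t 3.7 j [ 0.44 -0.14  1.97 -0.    1.31 -0.93]
 dx -103.5 dy -145.0 dz 0.5 turn -0.08   rows>=5
 dx -91.5 dy -153.5 dz 0.5 turn -0.07   rows>=5
 dx 0.0 dy 0.0 dz 75.0 turn -0.0   rows>=2
```

View pics/s2.png

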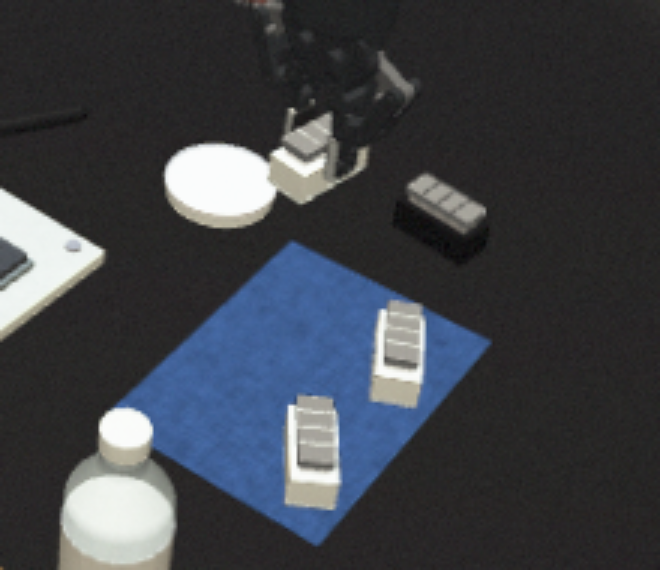

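Slide B is held level with its lid up, at crop (318,165). I'll carry it to lane 1.

apply_moves:
  series:
    - {"dx": -20,"dy": -28,"dz": 0,"turn": -0.02,"jaw": 0.9}
    - {"dx": -46,"dy": -64,"dz": 0,"turn": -0.04,"jaw": 0.9}
    - {"dx": -69,"dy": -96,"dz": 0,"turn": -0.06,"jaw": 0.9}
    - {"dx": -92,"dy": -128,"dz": 0,"turn": -0.08,"jaw": 0.9}
    - {"dx": -103.5,"dy": -145,"dz": 0.5,"turn": -0.08,"jaw": 0.9}

```text
time: 4.15
tool_pos: [0.4976, 0.1161, 0.1479]
tool_rot: [-0.002, 0.064, 0.998, -0.001]
contact_force: [0.2, 0.4, 0.1]
gripper_width: 0.357
grasp_force: 61.5
```

apply_moves:
  series:
    - {"dx": -20,"dy": -32,"dz": 0,"turn": -0.02,"jaw": 0.9}
    - {"dx": -40,"dy": -66,"dz": 0,"turn": -0.04,"jaw": 0.9}
    - {"dx": -60,"dy": -100,"dz": 0,"turn": -0.06,"jaw": 0.9}
    - {"dx": -80,"dy": -134,"dz": 0,"turn": -0.07,"jaw": 0.9}
    - {"dx": -91.5,"dy": -153.5,"dz": 0.5,"turn": -0.07,"jaw": 0.9}

```text
time: 4.57
tool_pos: [0.569, -0.0475, 0.1472]
tool_rot: [-0.002, 0.029, 1.0, -0.0]
contact_force: [0.6, 0.3, -0.4]
gripper_width: 0.355
grasp_force: 61.5
```

apply_moves:
  series:
    - {"dx": 0,"dy": 0,"dz": 0,"turn": 0,"jaw": 0.9}
    - {"dx": 0,"dy": 0,"dz": 30,"turn": 0,"jaw": 0.9}
    - {"dx": 0,"dy": 0,"dz": 55,"turn": 0,"jaw": 0.9}
    - {"dx": 0,"dy": 0,"dz": 55,"turn": 0,"jaw": 0.9}
    - {"dx": 0,"dy": 0,"dz": 55,"turn": 0,"jaw": 0.9}

```text
time: 4.98
tool_pos: [0.5666, -0.0431, 0.0915]
tool_rot: [-0.004, 0.028, 1.0, 0.001]
contact_force: [0.9, -0.3, -0.5]
gripper_width: 0.358
grasp_force: 61.5
```

```bash
python3 - <<'E'
from h import *
L=lane(1)
plan([(L[0],L[1],.058,1.518),(L[0],L[1],.05,1.518)])
T=grab_frame("top");S=grab_frame("scene")
# fit held slide near lane
for o in find_slides(T,S,z=.065,free=4):
    if abs(o[0][0]-L[0])<.05 and abs(o[0][1]-L[1])<.05: print("held",np.round(o[0],4),o[1:])
print("want",L)
a=cv2.resize(T["pixels"][190:280,240:395,::-1],None,fx=3,fy=3);b=cv2.resize(S["pixels"][200:380,200:380,::-1],None,fx=2,fy=2)
h=max(len(a),len(b));c=np.zeros((h,a.shape[1]+b.shape[1],3),np.uint8);c[:len(a),:a.shape[1]]=a;c[:len(b),a.shape[1]:]=b[:, :]
cv2.imwrite("pics/s3.png",c[:600,:800] if c.shape[1]<=800 else cv2.resize(c,None,fx=.9,fy=.9))
E
```

```text
at [ 0.5666 -0.0431  0.0915] h 1.515 F [ 0.9 -0.3 -0.5] w 0.358 g 61.5 t 5.0 j [-0.21  0.08  1.87  0.    1.21 -1.72]
 dx -3.0 dy -1.0 dz 33.5 turn -0.0   rows>=1
 dx 0.0 dy 0.0 dz 8.0 turn -0.0   rows>=1
want [ 0.56961674 -0.04415819  0.02      ]
```

View pics/s3.png

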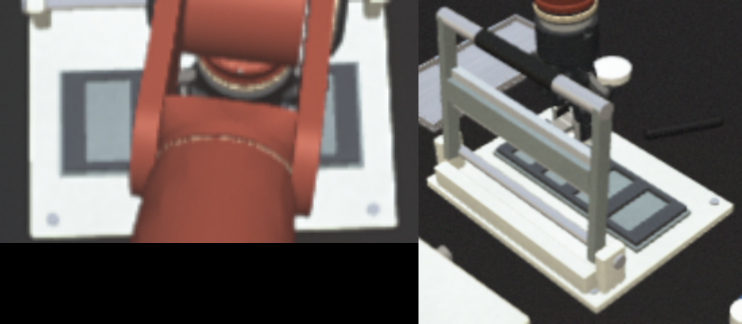

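The arm hides the slide from above. The scene half shows the held slide clear of the lever bar. I'll correct the offset and lower.

apply_moves:
  series:
    - {"dx": 0,"dy": 0,"dz": 15,"turn": 0,"jaw": 0.9}
    - {"dx": 0,"dy": 0,"dz": 28,"turn": 0,"jaw": 0.9}
    - {"dx": 0,"dy": 0,"dz": 28,"turn": 0,"jaw": 0.9}
    - {"dx": 0,"dy": 0,"dz": 28,"turn": 0,"jaw": 0.9}
    - {"dx": 0,"dy": 0,"dz": 28,"turn": 0,"jaw": 0.9}

```text
time: 5.6
tool_pos: [0.5698, -0.0442, 0.0678]
tool_rot: [0.0, 0.028, 1.0, -0.0]
contact_force: [0.6, -0.2, -0.8]
gripper_width: 0.36
grasp_force: 61.5
```

```bash
python3 - <<'E'
from h import *
L=lane(1)
plan([(L[0],L[1],.051,1.518)])
E
```

```text
at [ 0.5698 -0.0442  0.0678] h 1.515 F [ 0.6 -0.2 -0.8] w 0.36 g 61.5 t 5.6 j [-0.21  0.11  1.88  0.    1.16 -1.72]
 dx 0.0 dy 0.0 dz 17.0 turn -0.0   rows>=1
```

apply_moves:
  series:
    - {"dx": 0,"dy": 0,"dz": 8,"turn": 0,"jaw": 0.9}
    - {"dx": 0,"dy": 0,"dz": 13,"turn": 0,"jaw": 0.9}
    - {"dx": 0,"dy": 0,"dz": 16,"turn": 0,"jaw": 0.9}
    - {"dx": 0,"dy": 0,"dz": 16.5,"turn": 0,"jaw": 0.9}
    - {"dx": 0,"dy": 0,"dz": 16.5,"turn": 0,"jaw": 0.9}

```text
time: 6.02
tool_pos: [0.5697, -0.0443, 0.0508]
tool_rot: [0.0, 0.028, 1.0, 0.0]
contact_force: [-0.3, 0.1, -0.2]
gripper_width: 0.354
grasp_force: 61.6
```

```bash
python3 - <<'E'
from h import *
plan([])
E
```

```text
at [ 0.5697 -0.0443  0.0508] h 1.515 F [-0.3  0.1 -0.2] w 0.354 g 61.6 t 6.0 j [-0.21  0.14  1.88  0.    1.13 -1.72]
```

apply_moves:
  series:
    - {"dx": 0,"dy": 0,"dz": 1,"turn": 0,"jaw": 0.9}
    - {"dx": 0,"dy": 0,"dz": 1,"turn": 0,"jaw": 0.45}
    - {"dx": 0,"dy": 0,"dz": 1,"turn": 0,"jaw": 0.45}
    - {"dx": 0,"dy": 0,"dz": 1,"turn": 0,"jaw": 0.45}

```text
time: 6.35
tool_pos: [0.5694, -0.0442, 0.0496]
tool_rot: [-0.0, 0.028, 1.0, 0.0]
contact_force: [0.0, 0.2, -0.4]
gripper_width: 0.549
grasp_force: 0.0
```

apply_moves:
  series:
    - {"dx": 0,"dy": 0,"dz": -15,"turn": 0,"jaw": 0.45}
    - {"dx": 0,"dy": 0,"dz": -45,"turn": 0,"jaw": 0.45}
    - {"dx": 0,"dy": 0,"dz": -80,"turn": 0,"jaw": 0.45}
    - {"dx": 0,"dy": 0,"dz": -115,"turn": 0,"jaw": 0.45}
    - {"dx": 0,"dy": 0,"dz": -130,"turn": 0,"jaw": 0.45}

```text
time: 6.77
tool_pos: [0.5717, -0.0446, 0.1853]
tool_rot: [0.004, 0.028, 1.0, -0.001]
contact_force: [1.1, 0.5, 0.4]
gripper_width: 0.55
grasp_force: 0.0
```

apply_moves:
  series:
    - {"dx": 15,"dy": 35,"dz": 0,"turn": 0,"jaw": 0.3}
    - {"dx": 30,"dy": 70,"dz": 0,"turn": 0,"jaw": 0.3}
    - {"dx": 45,"dy": 105,"dz": 0,"turn": 0,"jaw": 0.3}
    - {"dx": 60,"dy": 140,"dz": 0,"turn": 0,"jaw": 0.3}
    - {"dx": 75,"dy": 175,"dz": 0,"turn": 0,"jaw": 0.3}

```text
time: 7.18
tool_pos: [0.5035, 0.136, 0.1797]
tool_rot: [0.0, 0.028, 1.0, 0.0]
contact_force: [1.1, 0.0, -0.1]
gripper_width: 0.704
grasp_force: 0.0
```

apply_moves:
  series:
    - {"dx": 0,"dy": 0,"dz": 0,"turn": -0.1,"jaw": 0.3}
    - {"dx": 0,"dy": 0,"dz": 0,"turn": -0.2,"jaw": 0.3}
    - {"dx": 0,"dy": 0,"dz": 0,"turn": -0.3,"jaw": 0.3}
    - {"dx": 0,"dy": 0,"dz": 0,"turn": -0.4,"jaw": 0.3}
    - {"dx": 0,"dy": 0,"dz": 0,"turn": -0.4,"jaw": 0.3}

```text
time: 7.6
tool_pos: [0.5042, 0.1349, 0.1795]
tool_rot: [-0.0, -0.172, 0.985, -0.0]
contact_force: [-0.6, 0.3, -0.0]
gripper_width: 0.697
grasp_force: 0.0
```

```bash
cat >> h.py <<'E'
def inlane(p):
    c,s=np.cos(PRESS[2]),np.sin(PRESS[2]); d=np.array([p[0]-PRESS[0],p[1]-PRESS[1]])
    return np.round([1000*(c*d[0]+s*d[1]),1000*(-s*d[0]+c*d[1]),np.degrees((p[2]-PRESS[2]+np.pi/2)%np.pi-np.pi/2)],1)
def look(zl=None,lid=.04,want=None):
    T=grab_frame("top");S=grab_frame("scene")
    for o in find_slides(T,S,lid=lid): 
        if o[0][0]>.51 and o[0][1]<.2: print("  in press frame mm/deg",inlane(o[0]),"z",round(o[0][3],4),round(o[1],2),o[2:])
        else: print("  slide",np.round(o[0],4),round(o[1],2),o[2:])
    return T,S
E
python3 - <<'E'
from h import *
T,S=look(); plan([(.4423,.3762,.15,2.017),(.4423,.3762,.034,2.017)])
a=cv2.resize(T["pixels"][190:280,240:395,::-1],None,fx=5,fy=5);cv2.imwrite("pics/s4.png",a)
E
```

```text
slide [0.2881 0.3284 1.4146 0.    ] 0.94 (2, 0.85, [162, 355, 193, 377])
  slide [0.5575 0.3766 0.5622 0.0041] 0.94 (2, 0.74, [139, 238, 167, 269])
  in press frame mm/deg [  1.7 -29.8   1.4] z 0.0047 0.49 (2, 0.71, [321, 218, 339, 247])
  slide [0.4426 0.3762 0.4803 0.0036] 0.93 (2, 0.57, [145, 286, 171, 317])
  in press frame mm/deg [ 61.3   0.9 -65.1] z 0.003 0.03 (1, 0.39, [244, 155, 388, 277])
at [0.5044 0.1346 0.1797] h 1.913 F [ 0.3 -0.6 -0.2] w 0.7 g 0.0 t 7.8 j [ 0.12 -0.14  1.92 -0.    1.36 -1.79]
 dx -11.5 dy 124.0 dz 15.0 turn -0.05   rows>=4
 dx -17.5 dy 123.5 dz 14.5 turn -0.05   rows>=4
 dx 0.0 dy 0.5 dz 116.0 turn -0.0   rows>=3
```

View pics/s4.png

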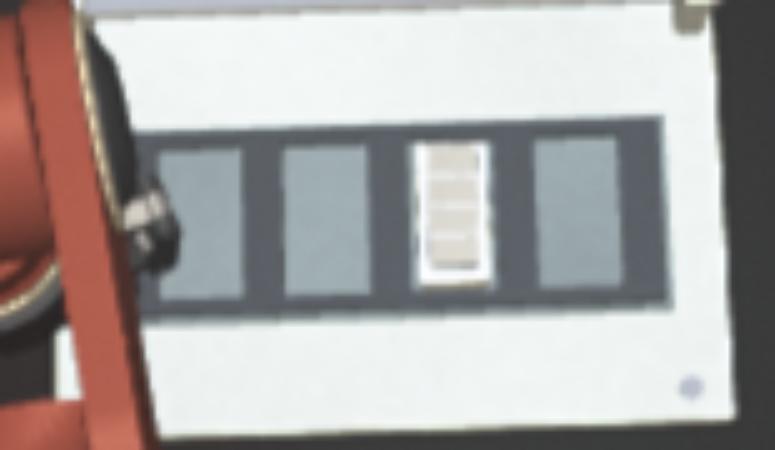

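Slide B sits flat in lane 1 (crop 450,215), inside the stops with its lid up. Now slide C.

apply_moves:
  series:
    - {"dx": -3,"dy": 31,"dz": 4,"turn": -0.02,"jaw": 0.3}
    - {"dx": -6,"dy": 62,"dz": 8,"turn": -0.04,"jaw": 0.3}
    - {"dx": -9,"dy": 93,"dz": 12,"turn": -0.06,"jaw": 0.3}
    - {"dx": -11.5,"dy": 124,"dz": 15,"turn": -0.06,"jaw": 0.3}

```text
time: 8.13
tool_pos: [0.4731, 0.2562, 0.1645]
tool_rot: [0.0, -0.2, 0.98, 0.0]
contact_force: [0.4, -0.1, 0.2]
gripper_width: 0.7
grasp_force: 0.0
```

apply_moves:
  series:
    - {"dx": -5,"dy": 40,"dz": 4,"turn": -0.03,"jaw": 0.3}
    - {"dx": -10,"dy": 80,"dz": 8,"turn": -0.06,"jaw": 0.3}
    - {"dx": -16,"dy": 110,"dz": 12,"turn": -0.06,"jaw": 0.3}
    - {"dx": -19,"dy": 123.5,"dz": 14.5,"turn": -0.06,"jaw": 0.3}
    - {"dx": -19,"dy": 123.5,"dz": 14.5,"turn": -0.06,"jaw": 0.3}

```text
time: 8.55
tool_pos: [0.4413, 0.3783, 0.1495]
tool_rot: [-0.001, -0.231, 0.973, -0.0]
contact_force: [-1.4, -0.7, -0.4]
gripper_width: 0.704
grasp_force: 0.0
```

apply_moves:
  series:
    - {"dx": 0,"dy": 0,"dz": 30,"turn": 0,"jaw": 0.3}
    - {"dx": 0,"dy": 0,"dz": 60,"turn": 0,"jaw": 0.3}
    - {"dx": 0,"dy": 0,"dz": 80,"turn": 0,"jaw": 0.3}
    - {"dx": 0,"dy": 0,"dz": 80,"turn": 0,"jaw": 0.3}
    - {"dx": 0,"dy": 0,"dz": 80,"turn": 0,"jaw": 0.3}

```text
time: 8.97
tool_pos: [0.4421, 0.3747, 0.0693]
tool_rot: [-0.001, -0.229, 0.973, -0.001]
contact_force: [0.7, 0.2, 1.6]
gripper_width: 0.702
grasp_force: 0.0
```

```bash
python3 - <<'E'
from h import *
plan([(.4425,.3762,.0325,2.035)])
E
```

```text
at [0.4421 0.3747 0.0693] h 2.033 F [0.7 0.2 1.6] w 0.702 g 0.0 t 9.0 j [ 0.57  0.13  1.85 -0.    1.16 -1.46]
 dx -1.0 dy 1.0 dz 37.0 turn -0.0   rows>=1
```

apply_moves:
  series:
    - {"dx": -1,"dy": 0.5,"dz": 25,"turn": 0,"jaw": 0.3}
    - {"dx": -1,"dy": 0.5,"dz": 37,"turn": 0,"jaw": 0.3}
    - {"dx": -1,"dy": 0.5,"dz": 37,"turn": 0,"jaw": 0.3}
    - {"dx": -1,"dy": 0.5,"dz": 37,"turn": 0,"jaw": 0.3}

```text
time: 9.3
tool_pos: [0.4432, 0.3769, 0.0337]
tool_rot: [-0.0, -0.23, 0.973, -0.0]
contact_force: [-0.7, -1.1, 0.8]
gripper_width: 0.704
grasp_force: 0.0
```

apply_moves:
  series:
    - {"dx": 0,"dy": 0,"dz": 0,"turn": 0,"jaw": 0.9}
    - {"dx": 0,"dy": 0,"dz": 0,"turn": 0,"jaw": 0.9}
    - {"dx": 0,"dy": 0,"dz": 0,"turn": 0,"jaw": 0.9}
    - {"dx": 0,"dy": 0,"dz": 0,"turn": 0,"jaw": 0.9}
    - {"dx": 0,"dy": 0,"dz": 0,"turn": 0,"jaw": 0.9}

```text
time: 9.72
tool_pos: [0.4441, 0.378, 0.0352]
tool_rot: [0.001, -0.23, 0.973, 0.0]
contact_force: [-0.1, 0.0, 5.9]
gripper_width: 0.351
grasp_force: 62.6
```

apply_moves:
  series:
    - {"dx": 0,"dy": 0,"dz": -10,"turn": 0,"jaw": 0.9}
    - {"dx": 0,"dy": 0,"dz": -45,"turn": 0,"jaw": 0.9}
    - {"dx": 0,"dy": 0,"dz": -80,"turn": 0,"jaw": 0.9}
    - {"dx": 0,"dy": 0,"dz": -110,"turn": 0,"jaw": 0.9}
    - {"dx": 0,"dy": 0,"dz": -120,"turn": 0,"jaw": 0.9}

```text
time: 10.13
tool_pos: [0.4452, 0.3788, 0.1596]
tool_rot: [0.004, -0.23, 0.973, 0.002]
contact_force: [0.7, 1.0, 1.0]
gripper_width: 0.355
grasp_force: 61.9
```

apply_moves:
  series:
    - {"dx": 0,"dy": 0,"dz": 0,"turn": 0,"jaw": 0.9}
    - {"dx": 0,"dy": 0,"dz": 0,"turn": 0,"jaw": 0.9}

```text
time: 10.3
tool_pos: [0.4427, 0.377, 0.1529]
tool_rot: [-0.0, -0.23, 0.973, -0.0]
contact_force: [0.1, -1.2, -1.7]
gripper_width: 0.355
grasp_force: 61.9
```

```bash
python3 - <<'E'
from h import *
L=lane(2)
plan([(L[0],L[1],.15,1.518),(L[0],L[1],.072,1.518)])
E
```

```text
at [0.4427 0.377  0.1529] h 2.035 F [ 0.1 -1.2 -1.7] w 0.355 g 61.9 t 10.3 j [ 0.58  0.03  1.8   0.    1.31 -1.46]
 dx 15.0 dy -127.0 dz 1.0 turn 0.17   rows>=4
 dx -6.5 dy -128.0 dz 1.0 turn 0.17   rows>=4
 dx -28.0 dy -125.0 dz 1.0 turn 0.18   rows>=4
 dx 0.0 dy 0.0 dz 78.0 turn -0.0   rows>=2
```

apply_moves:
  series:
    - {"dx": 3,"dy": -25,"dz": 0,"turn": 0.05,"jaw": 0.9}
    - {"dx": 7,"dy": -60,"dz": 0,"turn": 0.09,"jaw": 0.9}
    - {"dx": 11,"dy": -95,"dz": 0,"turn": 0.13,"jaw": 0.9}
    - {"dx": 15,"dy": -127,"dz": 1,"turn": 0.17,"jaw": 0.9}

```text
time: 10.63
tool_pos: [0.4849, 0.2549, 0.1488]
tool_rot: [-0.003, -0.146, 0.989, -0.001]
contact_force: [0.8, -0.2, -1.0]
gripper_width: 0.353
grasp_force: 61.9
```

apply_moves:
  series:
    - {"dx": -2,"dy": -32,"dz": 0,"turn": 0.04,"jaw": 0.9}
    - {"dx": -3,"dy": -64,"dz": 0,"turn": 0.08,"jaw": 0.9}
    - {"dx": -5,"dy": -96,"dz": 1,"turn": 0.13,"jaw": 0.9}
    - {"dx": -6.5,"dy": -128,"dz": 1,"turn": 0.17,"jaw": 0.9}

```text
time: 10.97
tool_pos: [0.528, 0.1346, 0.1475]
tool_rot: [-0.003, -0.061, 0.998, -0.0]
contact_force: [0.1, 0.9, -0.7]
gripper_width: 0.35
grasp_force: 61.9
```

apply_moves:
  series:
    - {"dx": -8,"dy": -36,"dz": 0,"turn": 0.05,"jaw": 0.9}
    - {"dx": -16,"dy": -72,"dz": 1,"turn": 0.1,"jaw": 0.9}
    - {"dx": -24,"dy": -105,"dz": 1,"turn": 0.15,"jaw": 0.9}
    - {"dx": -28,"dy": -125,"dz": 1,"turn": 0.18,"jaw": 0.9}
    - {"dx": -28,"dy": -125,"dz": 1,"turn": 0.18,"jaw": 0.9}

```text
time: 11.38
tool_pos: [0.5722, 0.0122, 0.1468]
tool_rot: [-0.003, 0.031, 1.0, -0.0]
contact_force: [1.2, 0.0, -1.5]
gripper_width: 0.358
grasp_force: 61.9
```

apply_moves:
  series:
    - {"dx": 0,"dy": 0,"dz": 30,"turn": 0,"jaw": 0.9}
    - {"dx": 0,"dy": 0,"dz": 60,"turn": 0,"jaw": 0.9}
    - {"dx": 0,"dy": 0,"dz": 78,"turn": 0,"jaw": 0.9}
    - {"dx": 0,"dy": 0,"dz": 78,"turn": 0,"jaw": 0.9}
    - {"dx": 0,"dy": 0,"dz": 78,"turn": 0,"jaw": 0.9}

```text
time: 11.8
tool_pos: [0.5704, 0.0166, 0.069]
tool_rot: [-0.003, 0.027, 1.0, 0.0]
contact_force: [-0.1, 0.4, 0.0]
gripper_width: 0.356
grasp_force: 61.8
```

apply_moves:
  series:
    - {"dx": 0,"dy": 0,"dz": 0,"turn": 0,"jaw": 0.9}
    - {"dx": 0,"dy": 0,"dz": 0,"turn": 0,"jaw": 0.9}

```text
time: 11.97
tool_pos: [0.5741, 0.016, 0.0738]
tool_rot: [0.001, 0.028, 1.0, -0.0]
contact_force: [0.5, 0.5, 0.1]
gripper_width: 0.355
grasp_force: 61.9
```

```bash
python3 - <<'E'
from h import *
L=lane(2)
plan([(L[0],L[1],.0505,1.518)])
E
```

```text
at [0.5741 0.016  0.0738] h 1.516 F [0.5 0.5 0.1] w 0.355 g 61.9 t 12.0 j [-0.1   0.11  1.87  0.    1.16 -1.62]
 dx 1.5 dy -0.5 dz 23.5 turn -0.0   rows>=1
```

apply_moves:
  series:
    - {"dx": 0.5,"dy": 0,"dz": 8,"turn": 0,"jaw": 0.9}
    - {"dx": 0.5,"dy": 0,"dz": 15,"turn": 0,"jaw": 0.9}
    - {"dx": 0.5,"dy": 0,"dz": 20,"turn": 0,"jaw": 0.9}
    - {"dx": 0.5,"dy": 0,"dz": 22,"turn": 0,"jaw": 0.9}
    - {"dx": 0.5,"dy": 0,"dz": 23.5,"turn": 0,"jaw": 0.9}

```text
time: 12.38
tool_pos: [0.5737, 0.0157, 0.0521]
tool_rot: [0.0, 0.028, 1.0, -0.0]
contact_force: [-12.4, 1.3, 27.2]
gripper_width: 0.355
grasp_force: 65.0
```

apply_moves:
  series:
    - {"dx": 0,"dy": 0,"dz": 0,"turn": 0,"jaw": 0.9}
    - {"dx": 0,"dy": 0,"dz": 0,"turn": 0,"jaw": 0.9}

```text
time: 12.55
tool_pos: [0.5737, 0.0157, 0.0522]
tool_rot: [0.0, 0.028, 1.0, -0.0]
contact_force: [-7.1, 0.7, 17.7]
gripper_width: 0.351
grasp_force: 64.0
```

apply_moves:
  series:
    - {"dx": 1,"dy": 0,"dz": -1,"turn": 0,"jaw": 0.9}
    - {"dx": 1,"dy": 0,"dz": -1,"turn": 0,"jaw": 0.9}
    - {"dx": 1,"dy": 0,"dz": -1,"turn": 0,"jaw": 0.9}

```text
time: 12.8
tool_pos: [0.5734, 0.0157, 0.0522]
tool_rot: [0.002, 0.028, 1.0, -0.0]
contact_force: [-1.0, -0.3, 10.0]
gripper_width: 0.358
grasp_force: 63.0
```

apply_moves:
  series:
    - {"dx": 0,"dy": 0,"dz": -1,"turn": 0,"jaw": 0.9}
    - {"dx": 0,"dy": 0,"dz": -1,"turn": 0,"jaw": 0.45}
    - {"dx": 0,"dy": 0,"dz": -1,"turn": 0,"jaw": 0.45}
    - {"dx": 0,"dy": 0,"dz": -1,"turn": 0,"jaw": 0.45}

```text
time: 13.13
tool_pos: [0.5708, 0.0159, 0.05]
tool_rot: [-0.001, 0.028, 1.0, 0.0]
contact_force: [0.1, -0.1, 0.2]
gripper_width: 0.552
grasp_force: 0.0
```

apply_moves:
  series:
    - {"dx": 0,"dy": 0,"dz": -15,"turn": 0,"jaw": 0.45}
    - {"dx": 0,"dy": 0,"dz": -45,"turn": 0,"jaw": 0.45}
    - {"dx": 0,"dy": 0,"dz": -80,"turn": 0,"jaw": 0.45}
    - {"dx": 0,"dy": 0,"dz": -115,"turn": 0,"jaw": 0.45}
    - {"dx": 0,"dy": 0,"dz": -150,"turn": 0,"jaw": 0.45}

```text
time: 13.55
tool_pos: [0.5706, 0.0159, 0.2012]
tool_rot: [-0.001, 0.028, 1.0, 0.0]
contact_force: [1.4, 0.5, -0.2]
gripper_width: 0.548
grasp_force: 0.0
```

apply_moves:
  series:
    - {"dx": 15,"dy": 35,"dz": 0,"turn": 0,"jaw": 0.3}
    - {"dx": 30,"dy": 70,"dz": 0,"turn": 0,"jaw": 0.3}
    - {"dx": 45,"dy": 105,"dz": 0,"turn": 0,"jaw": 0.3}
    - {"dx": 60,"dy": 140,"dz": 0,"turn": 0,"jaw": 0.3}
    - {"dx": 75,"dy": 175,"dz": 0,"turn": 0,"jaw": 0.3}

```text
time: 13.97
tool_pos: [0.5051, 0.196, 0.2002]
tool_rot: [-0.001, 0.028, 1.0, -0.0]
contact_force: [0.6, 0.5, -0.6]
gripper_width: 0.698
grasp_force: 0.0
```

apply_moves:
  series:
    - {"dx": 10,"dy": 0,"dz": 0,"turn": -0.12,"jaw": 0.3}
    - {"dx": 20,"dy": 0,"dz": 0,"turn": -0.24,"jaw": 0.3}
    - {"dx": 20,"dy": 0,"dz": 0,"turn": -0.36,"jaw": 0.3}
    - {"dx": 20,"dy": 0,"dz": 0,"turn": -0.48,"jaw": 0.3}
    - {"dx": 20,"dy": 0,"dz": 0,"turn": -0.58,"jaw": 0.3}

```text
time: 14.38
tool_pos: [0.4857, 0.1959, 0.2]
tool_rot: [-0.001, -0.262, 0.965, -0.0]
contact_force: [0.5, -1.2, -0.3]
gripper_width: 0.706
grasp_force: 0.0
```

```bash
python3 - <<'E'
from h import *
T,S=look(); plan([(.5575,.3765,.19,2.131),(.5575,.3765,.15,2.131)])
a=cv2.resize(T["pixels"][190:280,240:395,::-1],None,fx=4,fy=4);b=cv2.resize(S["pixels"][270:350,240:360,::-1],None,fx=4,fy=4)
c=np.zeros((len(a)*1,800,3),np.uint8); 
print(a.shape,b.shape)
c=np.vstack([np.pad(a[:280],((0,0),(0,0),(0,0))),np.pad(b,((0,0),(0,a.shape[1]-b.shape[1]),(0,0)))]); cv2.imwrite("pics/s5.png",c[:600])
E
```

```text
in press frame mm/deg [  0.6 -29.4  -0.4] z 0.0069 0.48 (2, 0.76, [323, 217, 337, 249])
  in press frame mm/deg [-5.4 30.2 -0.6] z 0.0182 0.66 (2, 0.63, [298, 218, 310, 246])
  slide [0.2907 0.3418 1.4073 0.003 ] 0.51 (1, 0.6, [161, 357, 179, 373])
  slide [ 4.8100e-01 -3.2420e-01  3.3045e+00  3.0000e-03] 0.07 (1, 0.38, [418, 199, 489, 319])
at [0.4862 0.1957 0.2003] h 2.092 F [ 0.2 -0.  -0.7] w 0.7 g 0.0 t 14.6 j [ 0.24 -0.15  1.9  -0.    1.4  -1.85]
 dx -76.0 dy 60.5 dz 5.0 turn -0.02   rows>=3
 dx -77.0 dy 59.0 dz 5.5 turn -0.02   rows>=3
 dx 0.0 dy 0.0 dz 40.0 turn 0.0   rows>=1
(360, 620, 3) (320, 480, 3)
```

View pics/s5.png

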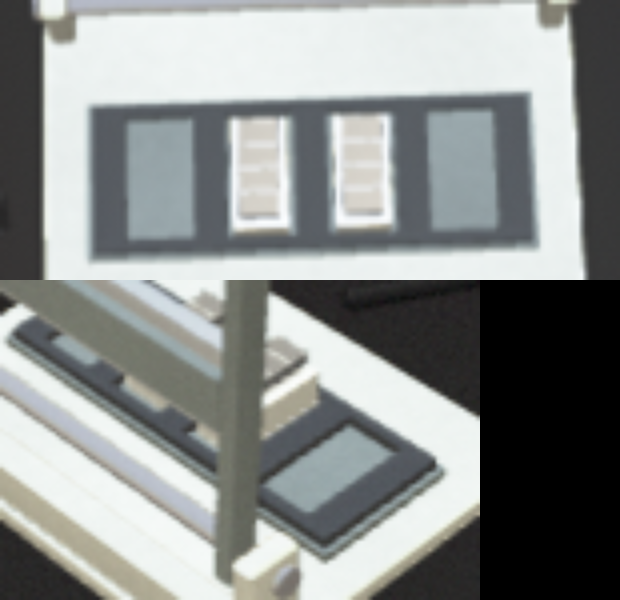

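Both slides lie in lanes 2 and 1, flat and within the stops, at crop (260,170) and (362,170). Slide A was missed by the detector, so I'll look again.

```bash
python3 - <<'E'
from h import *
T,S=look()
g=T["pixels"][225:345,130:225].astype(int); m=(g[...,0]>90)&(g[...,0]>g[...,2]*.8); ys,xs=np.nonzero(m); print(len(xs),xs.mean()+130,ys.mean()+225,xs.min()+130,xs.max()+130,ys.min()+225,ys.max()+225)
E
```

```text
in press frame mm/deg [-2.4 30.4  0.9] z 0.0195 0.63 (2, 0.6, [299, 218, 313, 249])
  in press frame mm/deg [ -2.  -29.4   1.2] z 0.0189 0.53 (2, 0.57, [323, 218, 339, 249])
  slide [0.2901 0.3303 1.4464 0.0031] 0.7 (2, 0.54, [161, 353, 178, 374])
  in press frame mm/deg [170.8  -8.1 -79.9] z 0.003 0.11 (1, 0.42, [245, 152, 381, 194])
  slide [4.8520e-01 2.9100e-01 4.8548e+00 3.0000e-03] 0.15 (1, 0.41, [143, 249, 212, 331])
6805 188.70889052167524 281.8803820720059 139 224 225 344
```

```bash
python3 - <<'E'
from h import *
T=grab_frame("top");S=grab_frame("scene")
a=cv2.resize(T["pixels"][150:400,90:250,::-1],None,fx=2,fy=2);b=cv2.resize(S["pixels"][270:470,330:530,::-1],None,fx=2.2,fy=2.2)
h=500;c=np.zeros((h,a.shape[1]+b.shape[1],3),np.uint8);c[:len(a),:a.shape[1]]=a;c[:len(b),a.shape[1]:]=b
cv2.imwrite("pics/s6.png",c)
E
```

```text
(no output)
```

View pics/s6.png

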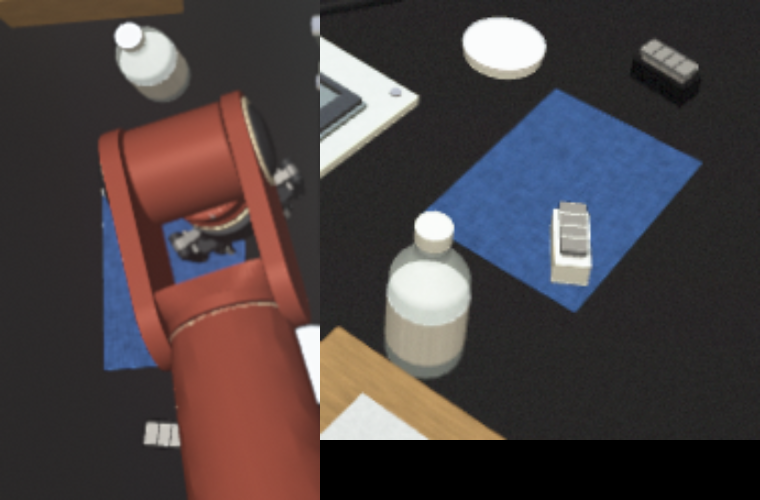

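Slide A is only hidden from the top camera by the arm. The scene view still has it at (444,381), unchanged. I'll go to it, staying above the bottle.

apply_moves:
  series:
    - {"dx": -25,"dy": 20,"dz": 2,"turn": -0.02,"jaw": 0.3}
    - {"dx": -50,"dy": 40,"dz": 4,"turn": -0.02,"jaw": 0.3}
    - {"dx": -76,"dy": 60.5,"dz": 5,"turn": -0.02,"jaw": 0.3}

```text
time: 15.13
tool_pos: [0.5223, 0.287, 0.1957]
tool_rot: [0.0, -0.268, 0.963, -0.0]
contact_force: [0.6, -1.3, 0.4]
gripper_width: 0.699
grasp_force: 0.0
```

apply_moves:
  series:
    - {"dx": -25,"dy": 20,"dz": 2,"turn": -0.02,"jaw": 0.3}
    - {"dx": -50,"dy": 40,"dz": 4,"turn": -0.02,"jaw": 0.3}
    - {"dx": -77,"dy": 59,"dz": 5.5,"turn": -0.02,"jaw": 0.3}
    - {"dx": -77,"dy": 59,"dz": 5.5,"turn": -0.02,"jaw": 0.3}
    - {"dx": -77,"dy": 59,"dz": 5.5,"turn": -0.02,"jaw": 0.3}

```text
time: 15.55
tool_pos: [0.5573, 0.3777, 0.1893]
tool_rot: [-0.001, -0.279, 0.96, -0.0]
contact_force: [0.3, -0.2, 0.2]
gripper_width: 0.702
grasp_force: 0.0
```

```bash
python3 - <<'E'
from h import *
T=grab_frame("top");S=grab_frame("scene")
print("bottle",back(T,[[173,196]],.0),back(S,[[378,438]],0))
for d in masks(S,"slide1"):
    a,b,c,e=d["extent"]
    if b>350: print(d["conf"],d["extent"],fit([(S,d["region"])],slide_parts(),[.5575,.3765,.561,.0035],3))
plan([(.5575,.3765,.07,2.131),(.5575,.3765,.033,2.131)])
E
```

```text
bottle [[0.70234936 0.33403611 0.        ]] [[ 7.37690453e-01  3.52817486e-01 -1.11022302e-16]]
0.9 [435.4, 358.4, 454.0, 398.7] (array([0.55745602, 0.37658164, 0.54605965, 0.0035    ]), np.float64(0.9034318398474738))
at [0.5571 0.3759 0.1903] h 2.134 F [-0.8  0.5 -0.5] w 0.7 g 0.0 t 15.7 j [ 0.48  0.2   1.55 -0.    1.39 -1.65]
 dx -0.5 dy 0.5 dz 120.5 turn 0.0   rows>=3
 dx 0.0 dy 0.0 dz 37.0 turn 0.0   rows>=1
```

Slide A's position is confirmed, and the bottle is about 150 mm away. Descend and grasp.

apply_moves:
  series:
    - {"dx": 0,"dy": 0.5,"dz": 38,"turn": 0.01,"jaw": 0.3}
    - {"dx": 0,"dy": 0.5,"dz": 76,"turn": 0.01,"jaw": 0.3}
    - {"dx": 0,"dy": 0.5,"dz": 105,"turn": 0.01,"jaw": 0.3}
    - {"dx": 0,"dy": 0.5,"dz": 120,"turn": 0.01,"jaw": 0.3}
    - {"dx": 0,"dy": 0.5,"dz": 120,"turn": 0.01,"jaw": 0.3}

```text
time: 16.12
tool_pos: [0.5542, 0.3746, 0.0657]
tool_rot: [-0.004, -0.273, 0.962, -0.001]
contact_force: [-0.1, -0.7, -0.4]
gripper_width: 0.696
grasp_force: 0.0
```

apply_moves:
  series:
    - {"dx": 0,"dy": 0,"dz": 20,"turn": 0,"jaw": 0.3}
    - {"dx": 0,"dy": 0,"dz": 35,"turn": 0,"jaw": 0.3}
    - {"dx": 0,"dy": 0,"dz": 37,"turn": 0,"jaw": 0.3}
    - {"dx": 0,"dy": 0,"dz": 37,"turn": 0,"jaw": 0.3}
    - {"dx": 0,"dy": 0,"dz": 37,"turn": 0,"jaw": 0.3}

```text
time: 16.53
tool_pos: [0.5577, 0.3773, 0.0346]
tool_rot: [0.001, -0.273, 0.962, 0.0]
contact_force: [-0.3, -0.4, 0.3]
gripper_width: 0.701
grasp_force: 0.0
```

apply_moves:
  series:
    - {"dx": 0,"dy": 0,"dz": 0,"turn": 0,"jaw": 0.9}
    - {"dx": 0,"dy": 0,"dz": 0,"turn": 0,"jaw": 0.9}
    - {"dx": 0,"dy": 0,"dz": 0,"turn": 0,"jaw": 0.9}
    - {"dx": 0,"dy": 0,"dz": 0,"turn": 0,"jaw": 0.9}
    - {"dx": 0,"dy": 0,"dz": 0,"turn": 0,"jaw": 0.9}

```text
time: 16.95
tool_pos: [0.5581, 0.3776, 0.0351]
tool_rot: [0.001, -0.274, 0.962, 0.0]
contact_force: [0.8, 0.2, 5.2]
gripper_width: 0.355
grasp_force: 63.2
```

apply_moves:
  series:
    - {"dx": 0,"dy": 0,"dz": -10,"turn": 0,"jaw": 0.9}
    - {"dx": 0,"dy": 0,"dz": -45,"turn": 0,"jaw": 0.9}
    - {"dx": 0,"dy": 0,"dz": -80,"turn": 0,"jaw": 0.9}
    - {"dx": 0,"dy": 0,"dz": -110,"turn": 0,"jaw": 0.9}
    - {"dx": 0,"dy": 0,"dz": -120,"turn": 0,"jaw": 0.9}

```text
time: 17.37
tool_pos: [0.5593, 0.3783, 0.1598]
tool_rot: [0.004, -0.274, 0.962, 0.001]
contact_force: [0.4, 0.5, 1.3]
gripper_width: 0.355
grasp_force: 62.5
```

apply_moves:
  series:
    - {"dx": 0,"dy": 0,"dz": -20,"turn": 0,"jaw": 0.9}
    - {"dx": 0,"dy": 0,"dz": -30,"turn": 0,"jaw": 0.9}
    - {"dx": 0,"dy": 0,"dz": -30,"turn": 0,"jaw": 0.9}

```text
time: 17.62
tool_pos: [0.558, 0.3776, 0.1859]
tool_rot: [0.002, -0.274, 0.962, 0.0]
contact_force: [0.2, -0.6, -0.4]
gripper_width: 0.357
grasp_force: 62.5
```

```bash
python3 - <<'E'
from h import *
L=lane(3)
plan([(L[0],L[1],.18,1.518),(L[0],L[1],.072,1.518)])
E
```

```text
at [0.558  0.3776 0.1859] h 2.125 F [ 0.2 -0.6 -0.4] w 0.357 g 62.5 t 17.6 j [ 0.48  0.21  1.55 -0.    1.38 -1.64]
 dx 72.0 dy -133.0 dz 3.0 turn 0.3   rows>=4
 dx 29.0 dy -148.5 dz 3.0 turn 0.31   rows>=4
 dx 0.0 dy 0.0 dz 108.0 turn -0.0   rows>=3
```

apply_moves:
  series:
    - {"dx": 15,"dy": -27,"dz": 0,"turn": 0.07,"jaw": 0.9}
    - {"dx": 33,"dy": -60,"dz": 1,"turn": 0.14,"jaw": 0.9}
    - {"dx": 52,"dy": -95,"dz": 2,"turn": 0.22,"jaw": 0.9}
    - {"dx": 72,"dy": -133,"dz": 3,"turn": 0.3,"jaw": 0.9}

```text
time: 17.95
tool_pos: [0.5643, 0.2261, 0.1778]
tool_rot: [-0.002, -0.126, 0.992, -0.0]
contact_force: [0.5, -0.2, -0.8]
gripper_width: 0.355
grasp_force: 62.5
```

apply_moves:
  series:
    - {"dx": 7,"dy": -37,"dz": 0,"turn": 0.08,"jaw": 0.9}
    - {"dx": 14,"dy": -74,"dz": 1,"turn": 0.16,"jaw": 0.9}
    - {"dx": 21,"dy": -108,"dz": 2,"turn": 0.24,"jaw": 0.9}
    - {"dx": 27,"dy": -135,"dz": 3,"turn": 0.31,"jaw": 0.9}
    - {"dx": 29,"dy": -148.5,"dz": 3,"turn": 0.31,"jaw": 0.9}

```text
time: 18.37
tool_pos: [0.5737, 0.0732, 0.1748]
tool_rot: [-0.002, 0.03, 1.0, -0.001]
contact_force: [-0.7, 0.0, -1.3]
gripper_width: 0.353
grasp_force: 62.5
```

apply_moves:
  series:
    - {"dx": 0,"dy": 0,"dz": 30,"turn": 0,"jaw": 0.9}
    - {"dx": 0,"dy": 0,"dz": 60,"turn": 0,"jaw": 0.9}
    - {"dx": 0,"dy": 0,"dz": 85,"turn": 0,"jaw": 0.9}
    - {"dx": 0,"dy": 0,"dz": 100,"turn": 0,"jaw": 0.9}
    - {"dx": 0,"dy": 0,"dz": 107,"turn": 0,"jaw": 0.9}

```text
time: 18.78
tool_pos: [0.5718, 0.0767, 0.0654]
tool_rot: [-0.004, 0.027, 1.0, 0.0]
contact_force: [-0.6, 0.3, -1.9]
gripper_width: 0.356
grasp_force: 62.5
```

apply_moves:
  series:
    - {"dx": 0,"dy": 0,"dz": 0,"turn": 0,"jaw": 0.9}
    - {"dx": 0,"dy": 0,"dz": 0,"turn": 0,"jaw": 0.9}
    - {"dx": 0,"dy": 0,"dz": 0,"turn": 0,"jaw": 0.9}
    - {"dx": 0,"dy": 0,"dz": 0,"turn": 0,"jaw": 0.9}

```text
time: 19.12
tool_pos: [0.5763, 0.0765, 0.0721]
tool_rot: [0.002, 0.028, 1.0, 0.0]
contact_force: [-0.1, -0.4, -0.7]
gripper_width: 0.353
grasp_force: 62.5
```

```bash
python3 - <<'E'
from h import *
L=lane(3)
plan([(L[0],L[1],.053,1.518)])
E
```

```text
at [0.5763 0.0765 0.0721] h 1.515 F [-0.1 -0.4 -0.7] w 0.353 g 62.5 t 19.1 j [ 0.    0.12  1.85  0.    1.16 -1.51]
 dx 0.5 dy -1.0 dz 19.0 turn -0.0   rows>=1
```

apply_moves:
  series:
    - {"dx": 1,"dy": -0.5,"dz": 7,"turn": 0,"jaw": 0.9}
    - {"dx": 1,"dy": -0.5,"dz": 13,"turn": 0,"jaw": 0.9}
    - {"dx": 1,"dy": -0.5,"dz": 17,"turn": 0,"jaw": 0.9}
    - {"dx": 1,"dy": -0.5,"dz": 19,"turn": 0,"jaw": 0.9}
    - {"dx": 1,"dy": -0.5,"dz": 19,"turn": 0,"jaw": 0.9}

```text
time: 19.53
tool_pos: [0.5738, 0.0759, 0.052]
tool_rot: [-0.001, 0.028, 1.0, -0.0]
contact_force: [-4.7, -0.8, 6.4]
gripper_width: 0.357
grasp_force: 63.3
```

apply_moves:
  series:
    - {"dx": 0,"dy": 0,"dz": 0.5,"turn": 0,"jaw": 0.9}
    - {"dx": 0,"dy": 0,"dz": 0.5,"turn": 0,"jaw": 0.45}
    - {"dx": 0,"dy": 0,"dz": 0.5,"turn": 0,"jaw": 0.45}
    - {"dx": 0,"dy": 0,"dz": 0,"turn": 0,"jaw": 0.45}

```text
time: 19.87
tool_pos: [0.5737, 0.0758, 0.0509]
tool_rot: [-0.0, 0.028, 1.0, -0.0]
contact_force: [-0.1, -0.0, 0.1]
gripper_width: 0.549
grasp_force: 0.0
```

apply_moves:
  series:
    - {"dx": 0,"dy": 0,"dz": -15,"turn": 0,"jaw": 0.45}
    - {"dx": 0,"dy": 0,"dz": -45,"turn": 0,"jaw": 0.45}
    - {"dx": 0,"dy": 0,"dz": -80,"turn": 0,"jaw": 0.45}
    - {"dx": 0,"dy": 0,"dz": -115,"turn": 0,"jaw": 0.45}
    - {"dx": 0,"dy": 0,"dz": -150,"turn": 0,"jaw": 0.45}

```text
time: 20.28
tool_pos: [0.5735, 0.0758, 0.2023]
tool_rot: [-0.0, 0.028, 1.0, -0.0]
contact_force: [0.1, 0.3, 0.1]
gripper_width: 0.546
grasp_force: 0.0
```

apply_moves:
  series:
    - {"dx": 15,"dy": 35,"dz": -10,"turn": 0,"jaw": 0.3}
    - {"dx": 30,"dy": 70,"dz": -20,"turn": 0,"jaw": 0.3}
    - {"dx": 45,"dy": 105,"dz": -20,"turn": 0,"jaw": 0.3}
    - {"dx": 60,"dy": 140,"dz": -20,"turn": 0,"jaw": 0.3}
    - {"dx": 75,"dy": 175,"dz": -20,"turn": 0,"jaw": 0.3}

```text
time: 20.7
tool_pos: [0.5081, 0.2562, 0.2216]
tool_rot: [0.0, 0.028, 1.0, 0.0]
contact_force: [1.4, 0.7, 0.5]
gripper_width: 0.698
grasp_force: 0.0
```

```bash
python3 - <<'E'
from h import *
T,S=look(); plan([])
a=cv2.resize(T["pixels"][145:285,240:395,::-1],None,fx=4,fy=4);cv2.imwrite("pics/s7.png",a)
E
```

```text
in press frame mm/deg [-1.7 90.3  0.8] z 0.0187 0.9 (2, 0.93, [270, 221, 287, 252])
  in press frame mm/deg [-4.  30.5 -1.2] z 0.0195 0.65 (2, 0.84, [300, 220, 314, 250])
  in press frame mm/deg [ -4.3 -30.7  -0.2] z 0.017 0.47 (2, 0.7, [324, 220, 337, 245])
at [0.5084 0.2555 0.2209] h 1.517 F [ 0.  -0.4 -0.7] w 0.7 g 0.0 t 20.9 j [ 0.34 -0.06  1.77 -0.    1.43 -1.18]
```

View pics/s7.png

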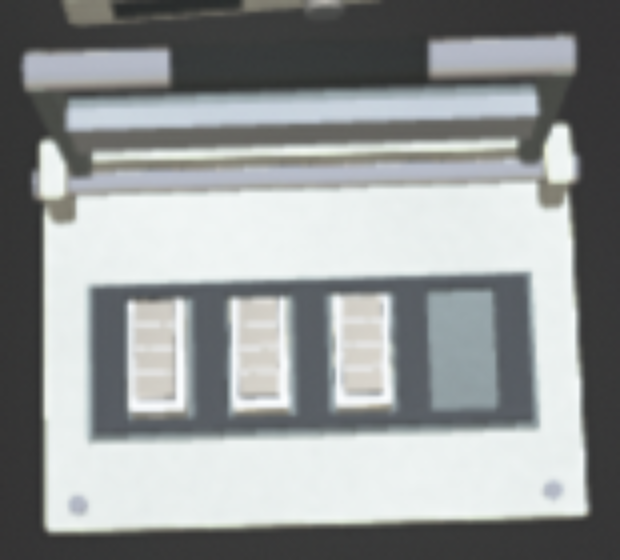

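All three slides lie flat in lanes 3, 2 and 1, at crop (156,355), (260,355) and (362,350), with lids up and inside the stops. Next I'll locate the lever grip from both views.

```bash
cat >> h.py <<'E'
def grip(th,r=.1954):
    b=.0256+th; return place([[.1-r*np.sin(b),0,.0545+r*np.cos(b)]],*PRESS)[0]
E
python3 - <<'E'
from h import *
T=grab_frame("top");S=grab_frame("scene");g=grip(0);print(g)
e=place([[.095,.065,.25],[.095,-.065,.25]],*PRESS)
print("exp",proj(T,g),proj(S,g),proj(T,e).ravel(),proj(S,e).ravel())
for f in(T,S):
    d=masks(f,"lever_grip")[0]["region"]; x=f["pixels"].max(2)
    m=((x<75)&d).astype(np.uint8); n,l,st,c=cv2.connectedComponentsWithStats(m); k=1+np.argmax(st[1:,4]); print("seen",st[k],c[k])
plan([(.50,.13,.37,.9),(.60,.0,.37,.35),(g[0],g[1],.37,-.053),(g[0],g[1],g[2]+.03,-.053)])
E
```

```text
[ 0.66606592 -0.01921358  0.24983597]
exp [[314.69401343 161.50459961]] [[255.28927703 232.32579046]] [282.45840578 162.46385445 346.92996438 160.50752511] [277.34324186 245.28059212 234.71862805 220.10626028]
seen [276 155  72  13 743] [314.06864065 161.01211306]
seen [231 215  52  37 549] [254.55009107 232.63387978]
at [0.5093 0.2536 0.2211] h 1.513 F [1.4 0.2 0.6] w 0.7 g 0.0 t 21.1 j [ 0.33 -0.06  1.77 -0.    1.43 -1.18]
 dx 1.0 dy -62.0 dz -74.5 turn 0.31   rows>=3
 dx -17.5 dy -59.5 dz -74.5 turn 0.3   rows>=3
 dx -159.0 dy -40.0 dz 0.0 turn 0.55   rows>=5
 dx -41.0 dy 55.5 dz 0.0 turn 0.41   rows>=4
 dx 0.0 dy 0.0 dz 90.5 turn -0.0   rows>=3
```

The grip shows in both pictures within 1 px of the predicted point. I'll move above it.

apply_moves:
  series:
    - {"dx": 0,"dy": -20,"dz": -25,"turn": 0.1,"jaw": 0.2}
    - {"dx": 0,"dy": -40,"dz": -50,"turn": 0.2,"jaw": 0.2}
    - {"dx": 1,"dy": -62,"dz": -74.5,"turn": 0.31,"jaw": 0.2}
    - {"dx": 1,"dy": -62,"dz": -74.5,"turn": 0.31,"jaw": 0.2}

```text
time: 21.43
tool_pos: [0.507, 0.1898, 0.3024]
tool_rot: [0.005, 0.186, 0.983, 0.001]
contact_force: [0.1, -0.7, 1.0]
gripper_width: 0.797
grasp_force: 0.0
```

apply_moves:
  series:
    - {"dx": -6,"dy": -20,"dz": -25,"turn": 0.1,"jaw": 0.2}
    - {"dx": -12,"dy": -40,"dz": -50,"turn": 0.2,"jaw": 0.2}
    - {"dx": -17.5,"dy": -59.5,"dz": -74.5,"turn": 0.3,"jaw": 0.2}
    - {"dx": -17.5,"dy": -59.5,"dz": -74.5,"turn": 0.3,"jaw": 0.2}

```text
time: 21.77
tool_pos: [0.5012, 0.1281, 0.3765]
tool_rot: [0.005, 0.33, 0.944, 0.001]
contact_force: [-0.1, 0.5, -0.0]
gripper_width: 0.801
grasp_force: 0.0
```

apply_moves:
  series:
    - {"dx": -32,"dy": -8,"dz": 0,"turn": 0.11,"jaw": 0.2}
    - {"dx": -64,"dy": -16,"dz": 0,"turn": 0.22,"jaw": 0.2}
    - {"dx": -96,"dy": -24,"dz": 0,"turn": 0.33,"jaw": 0.2}
    - {"dx": -128,"dy": -32,"dz": 0,"turn": 0.44,"jaw": 0.2}
    - {"dx": -159,"dy": -40,"dz": 0,"turn": 0.55,"jaw": 0.2}

```text
time: 22.18
tool_pos: [0.6006, -0.0005, 0.3691]
tool_rot: [-0.001, 0.573, 0.819, -0.0]
contact_force: [-0.7, 0.3, -0.7]
gripper_width: 0.8
grasp_force: 0.0
```

apply_moves:
  series:
    - {"dx": -10,"dy": 14,"dz": 0,"turn": 0.1,"jaw": 0.2}
    - {"dx": -20,"dy": 28,"dz": 0,"turn": 0.2,"jaw": 0.2}
    - {"dx": -31,"dy": 42,"dz": 0,"turn": 0.31,"jaw": 0.2}
    - {"dx": -41,"dy": 55.5,"dz": 0,"turn": 0.41,"jaw": 0.2}
    - {"dx": -41,"dy": 55.5,"dz": 0,"turn": 0.41,"jaw": 0.2}

```text
time: 22.6
tool_pos: [0.6677, -0.0193, 0.3678]
tool_rot: [-0.001, 0.727, 0.686, -0.001]
contact_force: [0.0, -0.4, -0.4]
gripper_width: 0.801
grasp_force: 0.0
```

apply_moves:
  series:
    - {"dx": 0,"dy": 0,"dz": 0,"turn": 0,"jaw": 0.2}
    - {"dx": 0,"dy": 0,"dz": 0,"turn": 0,"jaw": 0.2}

```text
time: 22.77
tool_pos: [0.6656, -0.0177, 0.3696]
tool_rot: [-0.001, 0.726, 0.688, -0.0]
contact_force: [-0.0, -0.4, -0.7]
gripper_width: 0.798
grasp_force: 0.0
```

```bash
python3 - <<'E'
from h import *
g=grip(0)
plan([(g[0],g[1],g[2]+.04,-.053),(g[0],g[1],g[2]+.002,-.053)])
T,S=look()
E
```

```text
at [ 0.6656 -0.0177  0.3696] h -0.053 F [-0.  -0.4 -0.7] w 0.798 g 0.0 t 22.8 j [-0.14  0.11  1.36  0.    1.68 -0.09]
 dx -1.5 dy 0.5 dz 80.0 turn 0.0   rows>=2
 dx 0.0 dy 0.0 dz 38.0 turn 0.0   rows>=1
  slide [ 2.8660e-01  3.2850e-01  1.4701e+00 -1.2000e-03] 0.88 (2, 0.92, [163, 357, 193, 375])
```

apply_moves:
  series:
    - {"dx": -1,"dy": 0.5,"dz": 30,"turn": 0,"jaw": 0.2}
    - {"dx": -1,"dy": 0.5,"dz": 60,"turn": 0,"jaw": 0.2}
    - {"dx": -1,"dy": 0.5,"dz": 90,"turn": 0,"jaw": 0.2}
    - {"dx": -1,"dy": 0.5,"dz": 110,"turn": 0,"jaw": 0.2}
    - {"dx": -1,"dy": 0.5,"dz": 118,"turn": 0,"jaw": 0.2}

```text
time: 23.38
tool_pos: [0.6643, -0.0182, 0.2478]
tool_rot: [-0.003, 0.726, 0.688, -0.002]
contact_force: [0.2, -0.1, -0.1]
gripper_width: 0.8
grasp_force: 0.0
```

apply_moves:
  series:
    - {"dx": 0,"dy": 0,"dz": 0,"turn": 0,"jaw": 0.2}
    - {"dx": 0,"dy": 0,"dz": 0,"turn": 0,"jaw": 0.2}
    - {"dx": 0,"dy": 0,"dz": 0,"turn": 0,"jaw": 0.2}

```text
time: 23.63
tool_pos: [0.6675, -0.0188, 0.2552]
tool_rot: [0.002, 0.726, 0.687, 0.001]
contact_force: [-0.1, 0.6, -0.5]
gripper_width: 0.8
grasp_force: 0.0
```

apply_moves:
  series:
    - {"dx": 0,"dy": 0,"dz": 0,"turn": 0,"jaw": 0.5}
    - {"dx": 0,"dy": 0,"dz": 0,"turn": 0,"jaw": 0.65}
    - {"dx": 0,"dy": 0,"dz": 0,"turn": 0,"jaw": 1}
    - {"dx": 0,"dy": 0,"dz": 0,"turn": 0,"jaw": 1}
    - {"dx": 0,"dy": 0,"dz": 0,"turn": 0,"jaw": 1}

```text
time: 24.05
tool_pos: [0.6674, -0.0188, 0.2536]
tool_rot: [0.001, 0.726, 0.687, 0.001]
contact_force: [2.2, 0.1, 1.2]
gripper_width: 0.245
grasp_force: 58.8
```

```bash
python3 - <<'E'
from h import *
g=grip(0);print(g)
plan([])
# lever arc, displacements in tool frame (tool y = press +x, tool z = down)
for th in np.arange(0.1,1.5,.1).tolist()+[1.48]:
    r=.1954;b=.0256+th; print(round(th,2),"dy",round(-1000*r*(np.sin(b)-np.sin(.0256)),1),"dz",round(1000*r*(np.cos(.0256)-np.cos(b)),1))
E
```

```text
[ 0.66606592 -0.01921358  0.24983597]
at [ 0.6674 -0.0188  0.2536] h -0.055 F [2.2 0.1 1.2] w 0.245 g 58.8 t 24.1 j [-0.14  0.15  1.51  0.    1.49 -0.08]
0.1 dy -19.5 dz 1.5
0.2 dy -38.7 dz 4.9
0.3 dy -57.5 dz 10.2
0.4 dy -75.7 dz 17.4
0.5 dy -93.0 dz 26.3
0.6 dy -109.4 dz 36.9
0.7 dy -124.7 dz 49.2
0.8 dy -138.6 dz 62.8
0.9 dy -151.1 dz 77.8
1.0 dy -162.1 dz 94.0
1.1 dy -171.4 dz 111.2
1.2 dy -178.9 dz 129.2
1.3 dy -184.6 dz 147.9
1.4 dy -188.3 dz 167.1
1.48 dy -190.0 dz 182.6
```

apply_moves:
  series:
    - {"dx": 0,"dy": -10,"dz": 0.5,"turn": 0,"jaw": 1}
    - {"dx": 0,"dy": -19.5,"dz": 1.5,"turn": 0,"jaw": 1}
    - {"dx": 0,"dy": -29,"dz": 3,"turn": 0,"jaw": 1}
    - {"dx": 0,"dy": -38.5,"dz": 5,"turn": 0,"jaw": 1}
    - {"dx": 0,"dy": -38.5,"dz": 5,"turn": 0,"jaw": 1}

```text
time: 24.47
tool_pos: [0.63, -0.0168, 0.2507]
tool_rot: [0.004, 0.726, 0.687, 0.003]
contact_force: [5.1, -0.1, 3.7]
gripper_width: 0.247
grasp_force: 59.5
```

```bash
python3 - <<'E'
from h import *
plan([]);print(grip(.2)-grip(0))
E
```

```text
at [ 0.63   -0.0168  0.2507] h -0.055 F [ 5.1 -0.1  3.7] w 0.247 g 59.5 t 24.5 j [-0.14  0.06  1.61  0.    1.47 -0.09]
[-0.03865362  0.00204281 -0.0048874 ]
```

apply_moves:
  series:
    - {"dx": 0,"dy": -19,"dz": 5.5,"turn": 0,"jaw": 1}
    - {"dx": 0,"dy": -37,"dz": 12.5,"turn": 0,"jaw": 1}
    - {"dx": 0,"dy": -54.5,"dz": 21.5,"turn": 0,"jaw": 1}
    - {"dx": 0,"dy": -70.5,"dz": 32,"turn": 0,"jaw": 1}
    - {"dx": 0,"dy": -86,"dz": 44.5,"turn": 0,"jaw": 1}

```text
time: 24.88
tool_pos: [0.5459, -0.0123, 0.2063]
tool_rot: [0.006, 0.726, 0.687, 0.005]
contact_force: [13.6, -1.2, -2.4]
gripper_width: 0.241
grasp_force: 66.3
```

apply_moves:
  series:
    - {"dx": 0,"dy": -14,"dz": 13.5,"turn": 0,"jaw": 1}
    - {"dx": 0,"dy": -26.5,"dz": 28.5,"turn": 0,"jaw": 1}
    - {"dx": 0,"dy": -37.5,"dz": 45,"turn": 0,"jaw": 1}
    - {"dx": 0,"dy": -46.5,"dz": 62,"turn": 0,"jaw": 1}
    - {"dx": 0,"dy": -54,"dz": 80,"turn": 0,"jaw": 1}

```text
time: 25.3
tool_pos: [0.4915, -0.0094, 0.1264]
tool_rot: [0.004, 0.726, 0.687, 0.003]
contact_force: [3.8, -0.1, 9.0]
gripper_width: 0.248
grasp_force: 74.1
```

```bash
python3 - <<'E'
from h import *
plan([]);print(grip(1.2)-grip(0)+[.6674,-.0188,.2536]); print(grip(1.48)-grip(0)+[.6674,-.0188,.2536])
E
```

```text
at [ 0.4915 -0.0094  0.1264] h -0.055 F [ 3.8 -0.1  9. ] w 0.248 g 74.1 t 25.3 j [-0.17 -0.17  2.04  0.    1.26 -0.12]
[ 0.4887778  -0.00935997  0.12438376]
[ 0.47768159 -0.00877355  0.07099436]
```

apply_moves:
  series:
    - {"dx": 0,"dy": -3,"dz": 9.5,"turn": 0,"jaw": 1}
    - {"dx": 0,"dy": -5.5,"dz": 18.5,"turn": 0,"jaw": 1}
    - {"dx": 0,"dy": -8,"dz": 28,"turn": 0,"jaw": 1}
    - {"dx": 0,"dy": -9.5,"dz": 38,"turn": 0,"jaw": 1}
    - {"dx": 0,"dy": -10.5,"dz": 46,"turn": 0,"jaw": 1}

```text
time: 25.72
tool_pos: [0.4796, -0.0088, 0.0789]
tool_rot: [0.002, 0.726, 0.687, 0.001]
contact_force: [-5.3, 0.2, 13.3]
gripper_width: 0.245
grasp_force: 79.5
```

apply_moves:
  series:
    - {"dx": 0,"dy": -0.5,"dz": 4,"turn": 0,"jaw": 1}
    - {"dx": 0,"dy": -0.5,"dz": 7,"turn": 0,"jaw": 1}
    - {"dx": 0,"dy": -0.5,"dz": 8,"turn": 0,"jaw": 1}
    - {"dx": 0,"dy": -0.5,"dz": 8,"turn": 0,"jaw": 1}

```text
time: 26.05
tool_pos: [0.4787, -0.0087, 0.0715]
tool_rot: [0.001, 0.726, 0.688, 0.0]
contact_force: [-5.9, -0.2, 13.9]
gripper_width: 0.246
grasp_force: 80.6
```

```bash
python3 - <<'E'
from h import *
plan([]);print(grip(1.48)-grip(0)+[.6674,-.0188,.2536])
E
```

```text
at [ 0.4787 -0.0087  0.0715] h -0.055 F [-5.9 -0.2 13.9] w 0.246 g 80.6 t 26.1 j [-0.17 -0.12  2.09 -0.    1.16 -0.12]
[ 0.47768159 -0.00877355  0.07099436]
```

apply_moves:
  series:
    - {"dx": 0,"dy": 0,"dz": 1,"turn": 0,"jaw": 1}
    - {"dx": 0,"dy": 0,"dz": 2,"turn": 0,"jaw": 1}
    - {"dx": 0,"dy": 0,"dz": 3,"turn": 0,"jaw": 1}
    - {"dx": 0,"dy": 0,"dz": 3,"turn": 0,"jaw": 1}

```text
time: 26.38
tool_pos: [0.4785, -0.0087, 0.0689]
tool_rot: [0.001, 0.726, 0.688, 0.0]
contact_force: [-8.8, 0.8, 18.0]
gripper_width: 0.246
grasp_force: 81.1
```

apply_moves:
  series:
    - {"dx": 0,"dy": 0,"dz": 1,"turn": 0,"jaw": 1}
    - {"dx": 0,"dy": 0,"dz": 2,"turn": 0,"jaw": 1}
    - {"dx": 0,"dy": 0,"dz": 2,"turn": 0,"jaw": 1}

```text
time: 26.63
tool_pos: [0.4782, -0.0087, 0.0663]
tool_rot: [0.001, 0.726, 0.688, -0.0]
contact_force: [-4.6, 0.1, 11.6]
gripper_width: 0.244
grasp_force: 81.8
```

apply_moves:
  series:
    - {"dx": 0,"dy": 0,"dz": 1,"turn": 0,"jaw": 1}
    - {"dx": 0,"dy": 0,"dz": 2,"turn": 0,"jaw": 1}
    - {"dx": 0,"dy": 0,"dz": 2,"turn": 0,"jaw": 1}

```text
time: 26.88
tool_pos: [0.478, -0.0087, 0.0641]
tool_rot: [0.0, 0.726, 0.688, -0.0]
contact_force: [-5.6, -0.1, 12.7]
gripper_width: 0.247
grasp_force: 82.0
```

apply_moves:
  series:
    - {"dx": 0,"dy": 0,"dz": 1,"turn": 0,"jaw": 1}
    - {"dx": 0,"dy": 0,"dz": 2,"turn": 0,"jaw": 1}
    - {"dx": 0,"dy": 0,"dz": 2,"turn": 0,"jaw": 1}

```text
time: 27.13
tool_pos: [0.4779, -0.0087, 0.0622]
tool_rot: [0.0, 0.726, 0.688, -0.0]
contact_force: [-7.2, -0.6, 14.1]
gripper_width: 0.246
grasp_force: 82.2
```

apply_moves:
  series:
    - {"dx": 0,"dy": 0,"dz": 1,"turn": 0,"jaw": 1}
    - {"dx": 0,"dy": 0,"dz": 2,"turn": 0,"jaw": 1}
    - {"dx": 0,"dy": 0,"dz": 2,"turn": 0,"jaw": 1}

```text
time: 27.38
tool_pos: [0.4779, -0.0087, 0.0614]
tool_rot: [-0.0, 0.726, 0.688, -0.001]
contact_force: [-13.7, 0.2, 23.9]
gripper_width: 0.243
grasp_force: 83.2
```

```bash
python3 - <<'E'
from h import *
plan([])
T=grab_frame("top");S=grab_frame("scene")
a=cv2.resize(S["pixels"][200:390,190:390,::-1],None,fx=4,fy=4)[:600];cv2.imwrite("pics/s8.png",a)
E
```

```text
at [ 0.4779 -0.0087  0.0614] h -0.054 F [-13.7   0.2  23.9] w 0.243 g 83.2 t 27.4 j [-0.17 -0.1   2.1  -0.    1.14 -0.12]
```

View pics/s8.png

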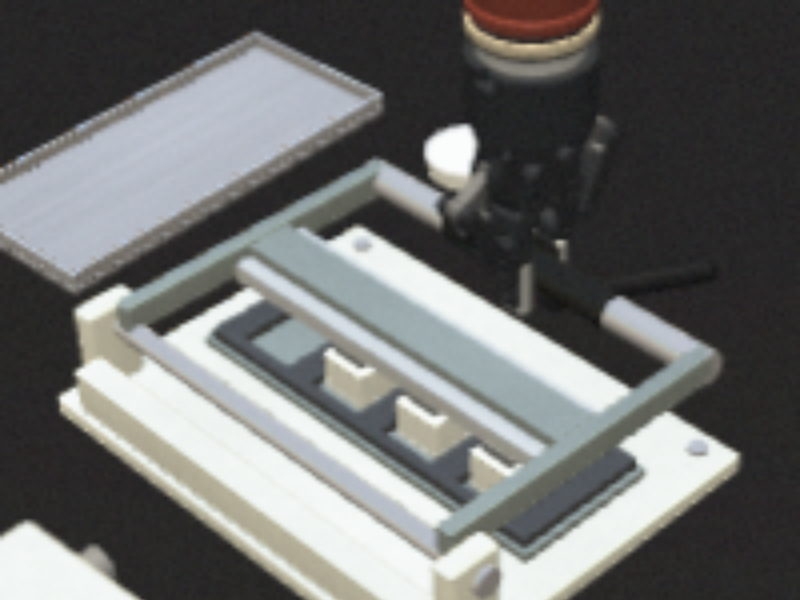

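The arm is down with the bar across the slides, and the force has started to climb. I'll push a little more to confirm the stop.

apply_moves:
  series:
    - {"dx": 0,"dy": 0,"dz": 1,"turn": 0,"jaw": 1}
    - {"dx": 0,"dy": 0,"dz": 1.5,"turn": 0,"jaw": 1}
    - {"dx": 0,"dy": 0,"dz": 1.5,"turn": 0,"jaw": 1}

```text
time: 27.73
tool_pos: [0.4779, -0.0087, 0.0611]
tool_rot: [-0.001, 0.726, 0.688, -0.001]
contact_force: [-18.5, 1.0, 32.2]
gripper_width: 0.247
grasp_force: 84.2
```

apply_moves:
  series:
    - {"dx": 0,"dy": 0,"dz": 0.5,"turn": 0,"jaw": 1}
    - {"dx": 0,"dy": 0,"dz": 0.5,"turn": 0,"jaw": 1}

```text
time: 27.9
tool_pos: [0.478, -0.0087, 0.061]
tool_rot: [-0.001, 0.726, 0.688, -0.001]
contact_force: [-19.8, 1.2, 34.9]
gripper_width: 0.249
grasp_force: 84.6
```

The hard stop is reached: force 35 N with no further travel. I'll unload slightly and ease the arm back up.

apply_moves:
  series:
    - {"dx": 0,"dy": 0,"dz": -1,"turn": 0,"jaw": 1}
    - {"dx": 0,"dy": 0,"dz": -2,"turn": 0,"jaw": 1}
    - {"dx": 0,"dy": 0,"dz": -3,"turn": 0,"jaw": 1}
    - {"dx": 0,"dy": 0,"dz": -4,"turn": 0,"jaw": 1}

```text
time: 28.23
tool_pos: [0.4779, -0.0087, 0.062]
tool_rot: [0.0, 0.726, 0.688, -0.0]
contact_force: [-4.3, -0.0, 8.3]
gripper_width: 0.245
grasp_force: 81.4
```

apply_moves:
  series:
    - {"dx": 0,"dy": 0.5,"dz": -5,"turn": 0,"jaw": 1}
    - {"dx": 0,"dy": 1,"dz": -10,"turn": 0,"jaw": 1}
    - {"dx": 0,"dy": 1.5,"dz": -15.5,"turn": 0,"jaw": 1}
    - {"dx": 0,"dy": 3.5,"dz": -25,"turn": 0,"jaw": 1}
    - {"dx": 0,"dy": 5.5,"dz": -34.5,"turn": 0,"jaw": 1}

```text
time: 28.65
tool_pos: [0.4825, -0.0088, 0.0946]
tool_rot: [-0.0, 0.726, 0.687, -0.001]
contact_force: [3.4, -2.5, -0.2]
gripper_width: 0.245
grasp_force: 80.2
```

```bash
python3 - <<'E'
from h import *
plan([])
off=np.array([.0016,0,-.0062])
for t in (1.3,1.2,1.1,1.,.9,.8,.6,.4,.2,0): print(t,np.round(grip(t)+off,4))
E
```

```text
at [ 0.4825 -0.0088  0.0946] h -0.055 F [ 3.4 -2.5 -0.2] w 0.245 g 80.2 t 28.6 j [-0.17 -0.14  2.07 -0.    1.21 -0.12]
1.3 [ 0.4834 -0.0095  0.0957]
1.2 [ 0.489  -0.0098  0.1144]
1.1 [ 0.4966 -0.0102  0.1324]
1.0 [ 0.5058 -0.0107  0.1496]
0.9 [ 0.5168 -0.0112  0.1658]
0.8 [ 0.5293 -0.0119  0.1808]
0.6 [ 0.5584 -0.0134  0.2067]
0.4 [ 0.5921 -0.0152  0.2263]
0.2 [ 0.629  -0.0172  0.2387]
0 [ 0.6677 -0.0192  0.2436]
```

apply_moves:
  series:
    - {"dx": 0,"dy": 2.5,"dz": -9.5,"turn": 0,"jaw": 1}
    - {"dx": 0,"dy": 5.5,"dz": -18.5,"turn": 0,"jaw": 1}
    - {"dx": 0,"dy": 9.5,"dz": -28,"turn": 0,"jaw": 1}
    - {"dx": 0,"dy": 13,"dz": -36.5,"turn": 0,"jaw": 1}
    - {"dx": 0,"dy": 17.5,"dz": -45.5,"turn": 0,"jaw": 1}

```text
time: 29.07
tool_pos: [0.4978, -0.0096, 0.1396]
tool_rot: [-0.003, 0.726, 0.688, -0.003]
contact_force: [-8.8, -2.8, 4.3]
gripper_width: 0.243
grasp_force: 75.6
```

apply_moves:
  series:
    - {"dx": 0,"dy": 5,"dz": -8.5,"turn": 0,"jaw": 1}
    - {"dx": 0,"dy": 10,"dz": -17,"turn": 0,"jaw": 1}
    - {"dx": 0,"dy": 16,"dz": -24.5,"turn": 0,"jaw": 1}
    - {"dx": 0,"dy": 22,"dz": -32.5,"turn": 0,"jaw": 1}
    - {"dx": 0,"dy": 28.5,"dz": -39.5,"turn": 0,"jaw": 1}

```text
time: 29.48
tool_pos: [0.5229, -0.011, 0.1803]
tool_rot: [-0.007, 0.726, 0.688, -0.007]
contact_force: [-27.6, -1.5, 19.5]
gripper_width: 0.243
grasp_force: 72.8
```

apply_moves:
  series:
    - {"dx": 0,"dy": 7,"dz": -7,"turn": 0,"jaw": 1}
    - {"dx": 0,"dy": 14,"dz": -13.5,"turn": 0,"jaw": 1}
    - {"dx": 0,"dy": 21.5,"dz": -20,"turn": 0,"jaw": 1}
    - {"dx": 0,"dy": 29,"dz": -26,"turn": 0,"jaw": 1}
    - {"dx": 0,"dy": 37,"dz": -31.5,"turn": 0,"jaw": 1}

```text
time: 29.9
tool_pos: [0.564, -0.0132, 0.2179]
tool_rot: [-0.002, 0.726, 0.688, -0.002]
contact_force: [-23.4, 0.7, 34.3]
gripper_width: 0.244
grasp_force: 73.4
```

```bash
python3 - <<'E'
from h import *
plan([]); print(grip(.55)+[.0016,0,-.0062])
E
```

```text
at [ 0.564  -0.0132  0.2179] h -0.055 F [-23.4   0.7  34.3] w 0.244 g 73.4 t 29.9 j [-0.15 -0.07  1.79 -0.    1.43 -0.1 ]
[ 0.56644518 -0.01386415  0.21221439]
```

apply_moves:
  series:
    - {"dx": 0,"dy": -0.5,"dz": -1,"turn": 0,"jaw": 1}
    - {"dx": 0,"dy": -1,"dz": -2,"turn": 0,"jaw": 1}
    - {"dx": 0,"dy": -1.5,"dz": -3,"turn": 0,"jaw": 1}
    - {"dx": 0,"dy": -2,"dz": -4,"turn": 0,"jaw": 1}
    - {"dx": 0,"dy": -2,"dz": -4,"turn": 0,"jaw": 1}

```text
time: 30.32
tool_pos: [0.5641, -0.0132, 0.2181]
tool_rot: [0.001, 0.726, 0.687, 0.0]
contact_force: [-4.8, -1.4, 11.0]
gripper_width: 0.248
grasp_force: 70.9
```

```bash
python3 - <<'E'
from h import *
plan([])
s=state()["tool_pos"]
for o in ([.0013,0,.0038],[.0016,0,-.0062]):
    d=s-o; h=place([[.1,0,.0545]],*PRESS)[0]; print(np.arctan2(h[0]-d[0],d[2]-h[2])-.0256, np.hypot(h[0]-d[0],d[2]-h[2]))
E
```

```text
at [ 0.5641 -0.0132  0.2181] h -0.055 F [-4.8 -1.4 11. ] w 0.248 g 70.9 t 30.3 j [-0.16 -0.07  1.79 -0.    1.42 -0.1 ]
0.569562051984756 0.1930152483154713
0.5429729392753484 0.20153525435681877
```

apply_moves:
  series:
    - {"dx": 0,"dy": 7.5,"dz": -6,"turn": 0,"jaw": 1}
    - {"dx": 0,"dy": 16,"dz": -11,"turn": 0,"jaw": 1}
    - {"dx": 0,"dy": 24.5,"dz": -15.5,"turn": 0,"jaw": 1}
    - {"dx": 0,"dy": 33.5,"dz": -19.5,"turn": 0,"jaw": 1}
    - {"dx": 0,"dy": 42.5,"dz": -23,"turn": 0,"jaw": 1}

```text
time: 30.73
tool_pos: [0.6063, -0.0155, 0.2416]
tool_rot: [-0.0, 0.726, 0.687, -0.0]
contact_force: [4.7, -1.5, -5.6]
gripper_width: 0.246
grasp_force: 65.1
```

apply_moves:
  series:
    - {"dx": 0,"dy": 9.5,"dz": -3,"turn": 0,"jaw": 1}
    - {"dx": 0,"dy": 18.5,"dz": -5.5,"turn": 0,"jaw": 1}
    - {"dx": 0,"dy": 28,"dz": -8,"turn": 0,"jaw": 1}
    - {"dx": 0,"dy": 38,"dz": -9.5,"turn": 0,"jaw": 1}
    - {"dx": 0,"dy": 43,"dz": -10,"turn": 0,"jaw": 1}

```text
time: 31.15
tool_pos: [0.65, -0.0177, 0.2504]
tool_rot: [0.0, 0.726, 0.687, 0.0]
contact_force: [-4.2, -0.7, 9.0]
gripper_width: 0.247
grasp_force: 69.6
```

```bash
python3 - <<'E'
from h import *
plan([])
E
```

```text
at [ 0.65   -0.0177  0.2504] h -0.055 F [-4.2 -0.7  9. ] w 0.247 g 69.6 t 31.1 j [-0.14  0.11  1.55  0.    1.48 -0.09]
```

apply_moves:
  series:
    - {"dx": 0,"dy": 5,"dz": -1,"turn": 0,"jaw": 1}
    - {"dx": 0,"dy": 10,"dz": -1.5,"turn": 0,"jaw": 1}
    - {"dx": 0,"dy": 14,"dz": -2,"turn": 0,"jaw": 1}
    - {"dx": 0,"dy": 17,"dz": -2,"turn": 0,"jaw": 1}
    - {"dx": 0,"dy": 17,"dz": -2,"turn": 0,"jaw": 1}

```text
time: 31.57
tool_pos: [0.6667, -0.0185, 0.2515]
tool_rot: [0.0, 0.726, 0.687, 0.001]
contact_force: [-2.3, -0.1, 8.1]
gripper_width: 0.242
grasp_force: 69.5
```

apply_moves:
  series:
    - {"dx": 0,"dy": 1,"dz": 0,"turn": 0,"jaw": 1}
    - {"dx": 0,"dy": 2,"dz": 0,"turn": 0,"jaw": 1}
    - {"dx": 0,"dy": 2,"dz": 0,"turn": 0,"jaw": 1}

```text
time: 31.82
tool_pos: [0.6677, -0.0185, 0.2515]
tool_rot: [-0.001, 0.726, 0.687, -0.0]
contact_force: [-5.2, 0.7, 7.8]
gripper_width: 0.244
grasp_force: 69.6
```

apply_moves:
  series:
    - {"dx": 0,"dy": 1,"dz": 0,"turn": 0,"jaw": 1}
    - {"dx": 0,"dy": 1.5,"dz": 0,"turn": 0,"jaw": 1}
    - {"dx": 0,"dy": 1.5,"dz": 0,"turn": 0,"jaw": 1}

```text
time: 32.07
tool_pos: [0.6681, -0.0186, 0.2515]
tool_rot: [-0.002, 0.726, 0.687, -0.001]
contact_force: [-10.3, 0.4, 8.8]
gripper_width: 0.246
grasp_force: 69.9
```

apply_moves:
  series:
    - {"dx": 0,"dy": 0,"dz": 0,"turn": 0,"jaw": 0.6}
    - {"dx": 0,"dy": 0,"dz": 0,"turn": 0,"jaw": 0.4}
    - {"dx": 0,"dy": 0,"dz": 0,"turn": 0,"jaw": 0.2}
    - {"dx": 0,"dy": 0,"dz": 0,"turn": 0,"jaw": 0.2}
    - {"dx": 0,"dy": 0,"dz": 0,"turn": 0,"jaw": 0.2}

```text
time: 32.48
tool_pos: [0.6696, -0.0187, 0.2493]
tool_rot: [-0.0, 0.726, 0.687, 0.0]
contact_force: [0.6, 0.1, 0.5]
gripper_width: 0.796
grasp_force: 0.0
```

apply_moves:
  series:
    - {"dx": 0,"dy": 0,"dz": -20,"turn": 0,"jaw": 0.2}
    - {"dx": 0,"dy": 0,"dz": -50,"turn": 0,"jaw": 0.2}
    - {"dx": 0,"dy": 0,"dz": -80,"turn": 0,"jaw": 0.2}
    - {"dx": 0,"dy": 0,"dz": -110,"turn": 0,"jaw": 0.2}
    - {"dx": 0,"dy": 0,"dz": -120,"turn": 0,"jaw": 0.2}

```text
time: 32.9
tool_pos: [0.6709, -0.019, 0.376]
tool_rot: [0.003, 0.726, 0.687, 0.003]
contact_force: [-0.0, 0.1, 1.3]
gripper_width: 0.799
grasp_force: 0.0
```

```bash
python3 - <<'E'
from h import *
plan([(.60,0.02,.37,.45),(.52,.10,.33,.9),(.50,.24,.22,1.518)])
E
```

```text
at [ 0.6709 -0.019   0.376 ] h -0.055 F [-0.   0.1  1.3] w 0.799 g 0.0 t 32.9 j [-0.14  0.11  1.34  0.    1.68 -0.08]
 dx 35.0 dy -73.0 dz 6.0 turn -0.5   rows>=5
 dx 106.5 dy -37.5 dz 40.0 turn -0.45   rows>=4
 dx 51.5 dy 48.5 dz 55.0 turn -0.31   rows>=3
 dx 34.5 dy 61.5 dz 55.0 turn -0.31   rows>=3
```

```bash
python3 - <<'E'
from h import *
plan([(.60,-.05,.37,.45),(.50,-.16,.32,.95),(.47,-.26,.22,1.518)])
E
```

```text
at [ 0.6709 -0.019   0.376 ] h -0.055 F [-0.   0.1  1.3] w 0.799 g 0.0 t 32.9 j [-0.14  0.11  1.34  0.    1.68 -0.08]
 dx -35.0 dy -69.0 dz 6.0 turn -0.5   rows>=5
 dx -56.0 dy -137.5 dz 50.0 turn -0.5   rows>=5
 dx -34.5 dy -98.5 dz 100.0 turn -0.57   rows>=5
```

apply_moves:
  series:
    - {"dx": -7,"dy": -14,"dz": 1,"turn": -0.1,"jaw": 0.3}
    - {"dx": -14,"dy": -28,"dz": 2,"turn": -0.2,"jaw": 0.3}
    - {"dx": -21,"dy": -42,"dz": 4,"turn": -0.3,"jaw": 0.3}
    - {"dx": -28,"dy": -56,"dz": 5,"turn": -0.4,"jaw": 0.3}
    - {"dx": -35,"dy": -69,"dz": 6,"turn": -0.5,"jaw": 0.3}

```text
time: 33.32
tool_pos: [0.5978, -0.0502, 0.3623]
tool_rot: [-0.001, 0.531, 0.847, -0.0]
contact_force: [0.1, 0.4, -0.5]
gripper_width: 0.701
grasp_force: 0.0
```

apply_moves:
  series:
    - {"dx": -11,"dy": -27,"dz": 10,"turn": -0.1,"jaw": 0.3}
    - {"dx": -22,"dy": -55,"dz": 20,"turn": -0.2,"jaw": 0.3}
    - {"dx": -33,"dy": -82,"dz": 30,"turn": -0.3,"jaw": 0.3}
    - {"dx": -44,"dy": -110,"dz": 40,"turn": -0.4,"jaw": 0.3}
    - {"dx": -56,"dy": -137.5,"dz": 50,"turn": -0.5,"jaw": 0.3}

```text
time: 33.73
tool_pos: [0.4974, -0.1603, 0.3121]
tool_rot: [-0.001, 0.305, 0.952, 0.0]
contact_force: [-0.1, 0.1, -0.2]
gripper_width: 0.702
grasp_force: 0.0
```

apply_moves:
  series:
    - {"dx": -7,"dy": -20,"dz": 20,"turn": -0.11,"jaw": 0.3}
    - {"dx": -14,"dy": -40,"dz": 40,"turn": -0.22,"jaw": 0.3}
    - {"dx": -21,"dy": -60,"dz": 60,"turn": -0.34,"jaw": 0.3}
    - {"dx": -28,"dy": -80,"dz": 80,"turn": -0.46,"jaw": 0.3}
    - {"dx": -34.5,"dy": -98.5,"dz": 100,"turn": -0.57,"jaw": 0.3}

```text
time: 34.15
tool_pos: [0.4681, -0.2606, 0.2118]
tool_rot: [-0.0, 0.025, 1.0, 0.0]
contact_force: [0.0, -0.1, 0.1]
gripper_width: 0.701
grasp_force: 0.0
```

```bash
python3 - <<'E'
from h import *
T=grab_frame("top");S=grab_frame("scene")
for lid in(.034,.04):
  print("lid",lid)
  for o in find_slides(T,S,lid=lid,z=.02,free=3):
    print(inlane(o[0]),np.round(o[0],4),round(o[1],3),o[2:])
L=lane(1); plan([(L[0]-.0,L[1],.15,1.518)])
# lever still home?
x=T["pixels"].max(2); d=masks(T,"lever_grip")[0]["region"]; n,l,st,c=cv2.connectedComponentsWithStats(((x<75)&d).astype(np.uint8)); k=1+np.argmax(st[1:,4]); print("grip px",c[k])
a=cv2.resize(T["pixels"][145:285,240:395,::-1],None,fx=5,fy=5)[:600];b=cv2.resize(S["pixels"][200:350,215:365,::-1],None,fx=4,fy=4)
cv2.imwrite("pics/s9.png",np.hstack([cv2.resize(a[300:600,:],(400,155)),cv2.resize(b,(400,400))[:155]]) if 0 else np.vstack([cv2.resize(T["pixels"][205:262,250:388,::-1],(690,285),interpolation=cv2.INTER_CUBIC),cv2.resize(S["pixels"][285:345,225:363,::-1],(690,300),interpolation=cv2.INTER_CUBIC)]))
E
```

```text
lid 0.034
[-2.9 30.8 -1.5] [0.5699 0.0167 3.0633 0.02  ] 0.67 (2, 0.91, [299, 216, 313, 248])
[ -2.6 -29.6   2. ] [ 0.567  -0.0436  3.1243  0.02  ] 0.522 (2, 0.82, [323, 220, 340, 249])
[-300.8  323.    84.8] [0.2879 0.3242 1.4266 0.02  ] 0.877 (1, 0.81, [165, 357, 192, 374])
[-1.7 90.9 -0.5] [0.5744 0.0767 3.0809 0.02  ] 0.929 (2, 0.64, [270, 220, 287, 249])
lid 0.04
[-3.4 30.6 -1.4] [0.5694 0.0166 3.0646 0.02  ] 0.656 (2, 0.91, [299, 216, 313, 248])
[ -2.7 -29.6   2.1] [ 0.567  -0.0436  3.1252  0.02  ] 0.518 (2, 0.82, [323, 220, 340, 249])
[-300.8  321.8   84.7] [0.2878 0.3231 1.4253 0.02  ] 0.876 (1, 0.81, [165, 357, 192, 374])
[-1.5 91.1 -0.2] [0.5745 0.0769 3.0854 0.02  ] 0.896 (2, 0.64, [270, 220, 287, 249])
at [ 0.4697 -0.2595  0.2149] h 1.514 F [-0.1  1.2  0.1] w 0.695 g 0.0 t 34.5 j [-0.64 -0.14  1.86  0.    1.42 -2.16]
 dx -44.0 dy 110.5 dz 32.5 turn -0.0   rows>=3
 dx -43.5 dy 110.0 dz 32.5 turn -0.0   rows>=3
grip px [314.00842697 161.23033708]
```

View pics/s9.png

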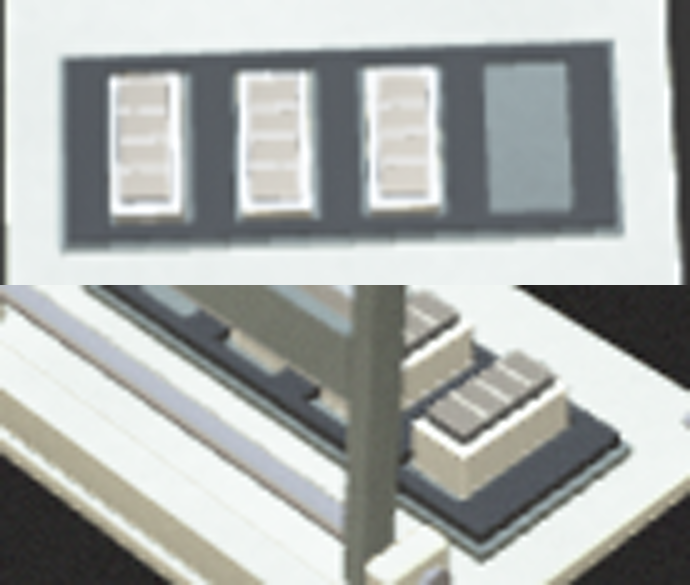

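Crop: three slides are in their lanes with the lids now flush, and the empty lane is at (525,135). The grip pixel has not changed from home. The slides will go in one row along the tray's x axis at y=0, so no 90° turns are needed. Lane 1 goes first.

apply_moves:
  series:
    - {"dx": -15,"dy": 37,"dz": 10,"turn": 0,"jaw": 0.45}
    - {"dx": -30,"dy": 74,"dz": 20,"turn": 0,"jaw": 0.45}
    - {"dx": -44,"dy": 110.5,"dz": 32.5,"turn": 0,"jaw": 0.45}

```text
time: 34.75
tool_pos: [0.5209, -0.1507, 0.1836]
tool_rot: [0.002, 0.029, 1.0, -0.001]
contact_force: [1.1, -0.7, 0.0]
gripper_width: 0.55
grasp_force: 0.0
```

apply_moves:
  series:
    - {"dx": -15,"dy": 37,"dz": 10,"turn": 0,"jaw": 0.45}
    - {"dx": -30,"dy": 74,"dz": 20,"turn": 0,"jaw": 0.45}
    - {"dx": -41.5,"dy": 110.5,"dz": 32.5,"turn": 0,"jaw": 0.45}
    - {"dx": -41.5,"dy": 110.5,"dz": 32.5,"turn": 0,"jaw": 0.45}
    - {"dx": -41.5,"dy": 110.5,"dz": 32.5,"turn": 0,"jaw": 0.45}

```text
time: 35.17
tool_pos: [0.5672, -0.0411, 0.1491]
tool_rot: [0.0, 0.026, 1.0, -0.0]
contact_force: [0.2, -0.3, 0.3]
gripper_width: 0.549
grasp_force: 0.0
```

apply_moves:
  series:
    - {"dx": 0,"dy": 0,"dz": 30,"turn": 0,"jaw": 0.45}
    - {"dx": 0,"dy": 0,"dz": 50,"turn": 0,"jaw": 0.45}
    - {"dx": 0,"dy": 0,"dz": 60,"turn": 0,"jaw": 0.45}
    - {"dx": 0,"dy": 0,"dz": 60,"turn": 0,"jaw": 0.45}
    - {"dx": 0,"dy": 0,"dz": 60,"turn": 0,"jaw": 0.45}

```text
time: 35.58
tool_pos: [0.5669, -0.0445, 0.0895]
tool_rot: [0.0, 0.028, 1.0, -0.0]
contact_force: [-0.0, -0.7, 0.3]
gripper_width: 0.551
grasp_force: 0.0
```

```bash
python3 - <<'E'
from h import *
plan([(.5675,-.0437,.052,1.518)])
E
```

```text
at [ 0.5669 -0.0445  0.0895] h 1.514 F [-0.  -0.7  0.3] w 0.551 g 0.0 t 35.6 j [-0.21  0.07  1.87 -0.    1.19 -1.72]
 dx -0.5 dy 1.0 dz 37.5 turn -0.0   rows>=1
```

apply_moves:
  series:
    - {"dx": 0,"dy": 0.5,"dz": 15,"turn": 0,"jaw": 0.45}
    - {"dx": 0,"dy": 0.5,"dz": 28,"turn": 0,"jaw": 0.45}
    - {"dx": 0,"dy": 0.5,"dz": 36.5,"turn": 0,"jaw": 0.45}
    - {"dx": 0,"dy": 0.5,"dz": 36.5,"turn": 0,"jaw": 0.45}
    - {"dx": 0,"dy": 0.5,"dz": 36.5,"turn": 0,"jaw": 0.45}

```text
time: 36.0
tool_pos: [0.5664, -0.0435, 0.052]
tool_rot: [-0.0, 0.028, 1.0, 0.0]
contact_force: [0.4, -0.7, 0.1]
gripper_width: 0.548
grasp_force: 0.0
```

apply_moves:
  series:
    - {"dx": 0,"dy": 0,"dz": 0,"turn": 0,"jaw": 0.9}
    - {"dx": 0,"dy": 0,"dz": 0,"turn": 0,"jaw": 0.9}
    - {"dx": 0,"dy": 0,"dz": 0,"turn": 0,"jaw": 0.9}
    - {"dx": 0,"dy": 0,"dz": 0,"turn": 0,"jaw": 0.9}

```text
time: 36.33
tool_pos: [0.5676, -0.0436, 0.0535]
tool_rot: [0.001, 0.028, 1.0, -0.0]
contact_force: [0.7, 0.6, 2.9]
gripper_width: 0.354
grasp_force: 62.0
```

apply_moves:
  series:
    - {"dx": 0,"dy": 0,"dz": -10,"turn": 0,"jaw": 0.9}
    - {"dx": 0,"dy": 0,"dz": -40,"turn": 0,"jaw": 0.9}
    - {"dx": 0,"dy": 0,"dz": -70,"turn": 0,"jaw": 0.9}
    - {"dx": 0,"dy": 0,"dz": -95,"turn": 0,"jaw": 0.9}
    - {"dx": 0,"dy": 0,"dz": -100,"turn": 0,"jaw": 0.9}

```text
time: 36.75
tool_pos: [0.5693, -0.0439, 0.1583]
tool_rot: [0.004, 0.028, 1.0, -0.001]
contact_force: [-0.5, 0.2, -0.3]
gripper_width: 0.355
grasp_force: 61.6
```

apply_moves:
  series:
    - {"dx": 0,"dy": 0,"dz": 0,"turn": 0,"jaw": 0.9}
    - {"dx": 0,"dy": 0,"dz": 0,"turn": 0,"jaw": 0.9}

```text
time: 36.92
tool_pos: [0.5661, -0.0433, 0.1516]
tool_rot: [-0.001, 0.028, 1.0, 0.0]
contact_force: [-0.1, 0.1, -1.3]
gripper_width: 0.358
grasp_force: 61.6
```

```bash
python3 - <<'E'
from h import *
plan([(.395,-.3286,.14,1.57),(.395,-.3286,.05,1.57)])
E
```

```text
at [ 0.5661 -0.0433  0.1516] h 1.515 F [-0.1  0.1 -1.3] w 0.358 g 61.6 t 36.9 j [-0.21 -0.    1.84 -0.    1.31 -1.72]
 dx 77.5 dy -147.0 dz 6.0 turn -0.03   rows>=4
 dx 82.0 dy -145.0 dz 5.5 turn -0.02   rows>=4
 dx 0.0 dy 0.0 dz 90.0 turn -0.0   rows>=3
```

apply_moves:
  series:
    - {"dx": 12,"dy": -24,"dz": 0,"turn": -0.01,"jaw": 0.9}
    - {"dx": 31,"dy": -58,"dz": 2,"turn": -0.02,"jaw": 0.9}
    - {"dx": 50,"dy": -94,"dz": 4,"turn": -0.03,"jaw": 0.9}
    - {"dx": 67,"dy": -128,"dz": 5,"turn": -0.03,"jaw": 0.9}
    - {"dx": 77.5,"dy": -147,"dz": 6,"turn": -0.03,"jaw": 0.9}

```text
time: 37.33
tool_pos: [0.4778, -0.1874, 0.1432]
tool_rot: [-0.003, 0.014, 1.0, 0.001]
contact_force: [-0.1, 0.1, -0.8]
gripper_width: 0.354
grasp_force: 61.6
```

apply_moves:
  series:
    - {"dx": 18,"dy": -32,"dz": 1,"turn": -0.01,"jaw": 0.9}
    - {"dx": 37,"dy": -66,"dz": 2,"turn": -0.02,"jaw": 0.9}
    - {"dx": 56,"dy": -99,"dz": 4,"turn": -0.02,"jaw": 0.9}
    - {"dx": 73,"dy": -129,"dz": 5,"turn": -0.02,"jaw": 0.9}
    - {"dx": 82,"dy": -145,"dz": 5.5,"turn": -0.02,"jaw": 0.9}

```text
time: 37.75
tool_pos: [0.3922, -0.33, 0.1379]
tool_rot: [-0.002, 0.004, 1.0, 0.001]
contact_force: [0.5, -0.3, 0.0]
gripper_width: 0.352
grasp_force: 61.6
```

apply_moves:
  series:
    - {"dx": 0,"dy": 0,"dz": 30,"turn": 0,"jaw": 0.9}
    - {"dx": 0,"dy": 0,"dz": 60,"turn": 0,"jaw": 0.9}
    - {"dx": 0,"dy": 0,"dz": 80,"turn": 0,"jaw": 0.9}
    - {"dx": 0,"dy": 0,"dz": 88,"turn": 0,"jaw": 0.9}
    - {"dx": 0,"dy": 0,"dz": 90,"turn": 0,"jaw": 0.9}

```text
time: 38.17
tool_pos: [0.3931, -0.3263, 0.0466]
tool_rot: [-0.003, 0.003, 1.0, 0.003]
contact_force: [-0.4, -0.0, -0.8]
gripper_width: 0.355
grasp_force: 61.6
```

apply_moves:
  series:
    - {"dx": 0,"dy": 0,"dz": 0,"turn": 0,"jaw": 0.9}
    - {"dx": 0,"dy": 0,"dz": 0,"turn": 0,"jaw": 0.9}
    - {"dx": 0,"dy": 0,"dz": 0,"turn": 0,"jaw": 0.9}

```text
time: 38.42
tool_pos: [0.3963, -0.3295, 0.0524]
tool_rot: [0.001, 0.003, 1.0, -0.001]
contact_force: [0.7, 0.4, -0.5]
gripper_width: 0.352
grasp_force: 61.6
```

```bash
python3 - <<'E'
from h import *
plan([(.395,-.3286,.0375,1.57)])
E
```

```text
at [ 0.3963 -0.3295  0.0524] h 1.565 F [ 0.7  0.4 -0.5] w 0.352 g 61.6 t 38.4 j [-0.84  0.    2.02  0.    1.12 -2.4 ]
 dx 1.5 dy 1.0 dz 15.0 turn -0.0   rows>=1
```

apply_moves:
  series:
    - {"dx": 0,"dy": 0,"dz": 6,"turn": 0,"jaw": 0.9}
    - {"dx": 0,"dy": 0,"dz": 10,"turn": 0,"jaw": 0.9}
    - {"dx": 0,"dy": 0,"dz": 12,"turn": 0,"jaw": 0.9}
    - {"dx": 0,"dy": 0,"dz": 13.5,"turn": 0,"jaw": 0.9}
    - {"dx": 0,"dy": 0,"dz": 13.5,"turn": 0,"jaw": 0.9}

```text
time: 38.83
tool_pos: [0.3954, -0.3287, 0.0375]
tool_rot: [-0.0, 0.003, 1.0, 0.0]
contact_force: [0.6, 0.0, -0.1]
gripper_width: 0.354
grasp_force: 61.7
```

apply_moves:
  series:
    - {"dx": 0,"dy": 0,"dz": 0.5,"turn": 0,"jaw": 0.9}
    - {"dx": 0,"dy": 0,"dz": 1,"turn": 0,"jaw": 0.9}
    - {"dx": 0,"dy": 0,"dz": 1,"turn": 0,"jaw": 0.9}

```text
time: 39.08
tool_pos: [0.3955, -0.3288, 0.0374]
tool_rot: [-0.0, 0.003, 1.0, 0.0]
contact_force: [-3.4, 3.9, 7.7]
gripper_width: 0.353
grasp_force: 62.7
```

apply_moves:
  series:
    - {"dx": 0,"dy": 0,"dz": -0.5,"turn": 0,"jaw": 0.45}
    - {"dx": 0,"dy": 0,"dz": -0.5,"turn": 0,"jaw": 0.45}
    - {"dx": 0,"dy": 0,"dz": -0.5,"turn": 0,"jaw": 0.45}

```text
time: 39.33
tool_pos: [0.3954, -0.3288, 0.0368]
tool_rot: [0.0, 0.003, 1.0, -0.0]
contact_force: [-0.4, 0.2, 0.5]
gripper_width: 0.551
grasp_force: 0.0
```

apply_moves:
  series:
    - {"dx": 0,"dy": 0,"dz": -15,"turn": 0,"jaw": 0.45}
    - {"dx": 0,"dy": 0,"dz": -45,"turn": 0,"jaw": 0.45}
    - {"dx": 0,"dy": 0,"dz": -75,"turn": 0,"jaw": 0.45}
    - {"dx": 0,"dy": 0,"dz": -105,"turn": 0,"jaw": 0.45}
    - {"dx": 0,"dy": 0,"dz": -120,"turn": 0,"jaw": 0.45}

```text
time: 39.75
tool_pos: [0.3966, -0.3301, 0.1609]
tool_rot: [0.002, 0.003, 1.0, -0.002]
contact_force: [-0.9, -0.4, -0.2]
gripper_width: 0.553
grasp_force: 0.0
```

apply_moves:
  series:
    - {"dx": -16,"dy": 33,"dz": 0,"turn": 0,"jaw": 0.45}
    - {"dx": -33,"dy": 66,"dz": 0,"turn": 0,"jaw": 0.45}
    - {"dx": -49,"dy": 98,"dz": 0,"turn": 0,"jaw": 0.45}
    - {"dx": -57.5,"dy": 115,"dz": 0,"turn": 0,"jaw": 0.45}

```text
time: 40.08
tool_pos: [0.4544, -0.2115, 0.1568]
tool_rot: [0.0, 0.002, 1.0, 0.0]
contact_force: [-1.0, -0.6, -0.6]
gripper_width: 0.549
grasp_force: 0.0
```

apply_moves:
  series:
    - {"dx": -16,"dy": 33,"dz": 0,"turn": 0,"jaw": 0.45}
    - {"dx": -33,"dy": 66,"dz": 0,"turn": 0,"jaw": 0.45}
    - {"dx": -49,"dy": 98,"dz": 0,"turn": 0,"jaw": 0.45}
    - {"dx": -57.5,"dy": 115,"dz": 0,"turn": 0,"jaw": 0.45}

```text
time: 40.42
tool_pos: [0.5127, -0.0964, 0.1567]
tool_rot: [0.0, 0.002, 1.0, 0.0]
contact_force: [-0.3, -0.3, 0.4]
gripper_width: 0.546
grasp_force: 0.0
```

apply_moves:
  series:
    - {"dx": -16,"dy": 33,"dz": 0,"turn": 0.02,"jaw": 0.45}
    - {"dx": -33,"dy": 66,"dz": 0,"turn": 0.04,"jaw": 0.45}
    - {"dx": -49,"dy": 98,"dz": 0,"turn": 0.05,"jaw": 0.45}
    - {"dx": -58,"dy": 115.5,"dz": 0,"turn": 0.05,"jaw": 0.45}
    - {"dx": -58,"dy": 115.5,"dz": 0,"turn": 0.05,"jaw": 0.45}

```text
time: 40.83
tool_pos: [0.5715, 0.019, 0.1566]
tool_rot: [0.0, 0.026, 1.0, 0.001]
contact_force: [-0.1, 0.2, -0.7]
gripper_width: 0.555
grasp_force: 0.0
```

apply_moves:
  series:
    - {"dx": 0,"dy": 0,"dz": 30,"turn": 0,"jaw": 0.45}
    - {"dx": 0,"dy": 0,"dz": 55,"turn": 0,"jaw": 0.45}
    - {"dx": 0,"dy": 0,"dz": 65,"turn": 0,"jaw": 0.45}
    - {"dx": 0,"dy": 0,"dz": 65,"turn": 0,"jaw": 0.45}
    - {"dx": 0,"dy": 0,"dz": 65,"turn": 0,"jaw": 0.45}

```text
time: 41.25
tool_pos: [0.57, 0.0153, 0.0916]
tool_rot: [-0.001, 0.028, 1.0, -0.0]
contact_force: [0.4, -0.9, 0.6]
gripper_width: 0.55
grasp_force: 0.0
```

```bash
python3 - <<'E'
from h import *
plan([(.5702,.0162,.052,1.518)])
T=grab_frame("top");S=grab_frame("scene")
for o in find_slides(T,S,lid=.034,z=.004,free=4):
  if o[0][1]<-.2: print("tray",np.round(o[0],4),o[1:])
  else: print(inlane(o[0]),o[1:])
E
```

```text
at [0.57   0.0153 0.0916] h 1.514 F [ 0.4 -0.9  0.6] w 0.55 g 0.0 t 41.2 j [-0.1   0.08  1.87 -0.    1.2  -1.62]
 dx 0.0 dy 1.0 dz 39.5 turn -0.0   rows>=1
[-300.4  326.7   83.7] (np.float64(0.893523473764616), 2, 0.9, [162, 357, 192, 376])
tray [ 0.3962 -0.3286  3.1502  0.0055] (np.float64(0.7953924575067618), 2, 0.7, [448, 280, 468, 309])
```

The first slide is in the tray. Next is lane 2.

apply_moves:
  series:
    - {"dx": 0,"dy": 0.5,"dz": 15,"turn": 0,"jaw": 0.45}
    - {"dx": 0,"dy": 0.5,"dz": 29,"turn": 0,"jaw": 0.45}
    - {"dx": 0,"dy": 0.5,"dz": 38.5,"turn": 0,"jaw": 0.45}
    - {"dx": 0,"dy": 0.5,"dz": 38.5,"turn": 0,"jaw": 0.45}
    - {"dx": 0,"dy": 0.5,"dz": 38.5,"turn": 0,"jaw": 0.45}

```text
time: 41.87
tool_pos: [0.5704, 0.0162, 0.0534]
tool_rot: [-0.0, 0.028, 1.0, 0.0]
contact_force: [0.5, -0.6, -0.3]
gripper_width: 0.549
grasp_force: 0.0
```

apply_moves:
  series:
    - {"dx": 0,"dy": 0,"dz": 0,"turn": 0,"jaw": 0.9}
    - {"dx": 0,"dy": 0,"dz": 0,"turn": 0,"jaw": 0.9}
    - {"dx": 0,"dy": 0,"dz": 0,"turn": 0,"jaw": 0.9}
    - {"dx": 0,"dy": 0,"dz": 0,"turn": 0,"jaw": 0.9}

```text
time: 42.2
tool_pos: [0.5716, 0.0161, 0.0549]
tool_rot: [0.001, 0.028, 1.0, -0.0]
contact_force: [-0.2, -0.2, 4.7]
gripper_width: 0.355
grasp_force: 61.9
```

apply_moves:
  series:
    - {"dx": 0,"dy": 0,"dz": -10,"turn": 0,"jaw": 0.9}
    - {"dx": 0,"dy": 0,"dz": -40,"turn": 0,"jaw": 0.9}
    - {"dx": 0,"dy": 0,"dz": -70,"turn": 0,"jaw": 0.9}
    - {"dx": 0,"dy": 0,"dz": -95,"turn": 0,"jaw": 0.9}
    - {"dx": 0,"dy": 0,"dz": -100,"turn": 0,"jaw": 0.9}

```text
time: 42.62
tool_pos: [0.573, 0.0161, 0.1591]
tool_rot: [0.004, 0.028, 1.0, -0.0]
contact_force: [0.9, 1.1, 0.4]
gripper_width: 0.352
grasp_force: 61.3
```

apply_moves:
  series:
    - {"dx": 0,"dy": 0,"dz": 0,"turn": 0,"jaw": 0.9}
    - {"dx": 0,"dy": 0,"dz": 0,"turn": 0,"jaw": 0.9}

```text
time: 42.78
tool_pos: [0.5697, 0.0163, 0.1524]
tool_rot: [-0.001, 0.028, 1.0, 0.0]
contact_force: [0.2, 0.5, -1.4]
gripper_width: 0.352
grasp_force: 61.3
```

```bash
python3 - <<'E'
from h import *
plan([(.485,-.3286,.15,1.57),(.485,-.3286,.05,1.57)])
E
```

```text
at [0.5697 0.0163 0.1524] h 1.515 F [ 0.2  0.5 -1.4] w 0.352 g 61.3 t 42.8 j [-0.1   0.    1.83  0.    1.31 -1.62]
 dx 32.5 dy -174.5 dz 1.0 turn -0.03   rows>=5
 dx 38.0 dy -173.5 dz 1.5 turn -0.03   rows>=5
 dx 0.0 dy 0.0 dz 100.0 turn 0.0   rows>=3
```

apply_moves:
  series:
    - {"dx": 6,"dy": -30,"dz": 0,"turn": -0.01,"jaw": 0.9}
    - {"dx": 13,"dy": -68,"dz": 0,"turn": -0.02,"jaw": 0.9}
    - {"dx": 20,"dy": -106,"dz": 1,"turn": -0.03,"jaw": 0.9}
    - {"dx": 27,"dy": -144,"dz": 1,"turn": -0.03,"jaw": 0.9}
    - {"dx": 32.5,"dy": -174.5,"dz": 1,"turn": -0.03,"jaw": 0.9}

```text
time: 43.2
tool_pos: [0.5257, -0.1575, 0.1492]
tool_rot: [-0.002, 0.013, 1.0, 0.001]
contact_force: [0.3, -0.1, -1.4]
gripper_width: 0.352
grasp_force: 61.3
```

apply_moves:
  series:
    - {"dx": 8,"dy": -37,"dz": 0,"turn": -0.01,"jaw": 0.9}
    - {"dx": 16,"dy": -75,"dz": 0,"turn": -0.02,"jaw": 0.9}
    - {"dx": 25,"dy": -113,"dz": 1,"turn": -0.03,"jaw": 0.9}
    - {"dx": 33,"dy": -150,"dz": 1,"turn": -0.03,"jaw": 0.9}
    - {"dx": 38,"dy": -173.5,"dz": 1.5,"turn": -0.03,"jaw": 0.9}

```text
time: 43.62
tool_pos: [0.4833, -0.3307, 0.1478]
tool_rot: [-0.002, -0.001, 1.0, 0.001]
contact_force: [-0.2, 0.3, 0.0]
gripper_width: 0.354
grasp_force: 61.3
```

apply_moves:
  series:
    - {"dx": 0,"dy": 0,"dz": 25,"turn": 0,"jaw": 0.9}
    - {"dx": 0,"dy": 0,"dz": 55,"turn": 0,"jaw": 0.9}
    - {"dx": 0,"dy": 0,"dz": 80,"turn": 0,"jaw": 0.9}
    - {"dx": 0,"dy": 0,"dz": 95,"turn": 0,"jaw": 0.9}
    - {"dx": 0,"dy": 0,"dz": 98,"turn": 0,"jaw": 0.9}

```text
time: 44.03
tool_pos: [0.4817, -0.3254, 0.0458]
tool_rot: [-0.005, -0.002, 1.0, 0.004]
contact_force: [-0.2, 0.0, -1.7]
gripper_width: 0.353
grasp_force: 61.3
```

apply_moves:
  series:
    - {"dx": 0,"dy": 0,"dz": 0,"turn": 0,"jaw": 0.9}
    - {"dx": 0,"dy": 0,"dz": 0,"turn": 0,"jaw": 0.9}
    - {"dx": 0,"dy": 0,"dz": 0,"turn": 0,"jaw": 0.9}
    - {"dx": 0,"dy": 0,"dz": 0,"turn": 0,"jaw": 0.9}

```text
time: 44.37
tool_pos: [0.4867, -0.3293, 0.0544]
tool_rot: [0.001, -0.002, 1.0, -0.001]
contact_force: [-0.7, 0.0, -0.1]
gripper_width: 0.355
grasp_force: 61.3
```

```bash
python3 - <<'E'
from h import *
plan([(.485,-.3286,.039,1.57)])
E
```

```text
at [ 0.4867 -0.3293  0.0544] h 1.575 F [-0.7  0.  -0.1] w 0.355 g 61.3 t 44.4 j [-0.72  0.16  1.84 -0.    1.13 -2.3 ]
 dx 1.5 dy 0.5 dz 15.5 turn 0.01   rows>=1
```

apply_moves:
  series:
    - {"dx": 0,"dy": 0,"dz": 6,"turn": 0,"jaw": 0.9}
    - {"dx": 0,"dy": 0,"dz": 10,"turn": 0,"jaw": 0.9}
    - {"dx": 0,"dy": 0,"dz": 12,"turn": 0,"jaw": 0.9}
    - {"dx": 0,"dy": 0,"dz": 13.5,"turn": 0,"jaw": 0.9}
    - {"dx": 0,"dy": 0,"dz": 13.5,"turn": 0,"jaw": 0.9}

```text
time: 44.78
tool_pos: [0.4857, -0.3285, 0.0391]
tool_rot: [-0.0, -0.002, 1.0, 0.0]
contact_force: [0.6, 0.3, -0.0]
gripper_width: 0.353
grasp_force: 61.3
```

apply_moves:
  series:
    - {"dx": 0,"dy": 0,"dz": 0.5,"turn": 0,"jaw": 0.9}
    - {"dx": 0,"dy": 0,"dz": 1,"turn": 0,"jaw": 0.9}
    - {"dx": 0,"dy": 0,"dz": 1,"turn": 0,"jaw": 0.9}

```text
time: 45.03
tool_pos: [0.4858, -0.3287, 0.0388]
tool_rot: [-0.0, -0.002, 1.0, 0.0]
contact_force: [-2.1, 1.2, 3.3]
gripper_width: 0.352
grasp_force: 61.8
```

apply_moves:
  series:
    - {"dx": 0,"dy": 0,"dz": -0.5,"turn": 0,"jaw": 0.45}
    - {"dx": 0,"dy": 0,"dz": -0.5,"turn": 0,"jaw": 0.45}
    - {"dx": 0,"dy": 0,"dz": -0.5,"turn": 0,"jaw": 0.45}

```text
time: 45.28
tool_pos: [0.4859, -0.3287, 0.0388]
tool_rot: [0.0, -0.002, 1.0, -0.0]
contact_force: [-0.6, -0.6, 0.0]
gripper_width: 0.55
grasp_force: 0.0
```

apply_moves:
  series:
    - {"dx": 0,"dy": 0,"dz": -15,"turn": 0,"jaw": 0.45}
    - {"dx": 0,"dy": 0,"dz": -45,"turn": 0,"jaw": 0.45}
    - {"dx": 0,"dy": 0,"dz": -75,"turn": 0,"jaw": 0.45}
    - {"dx": 0,"dy": 0,"dz": -105,"turn": 0,"jaw": 0.45}
    - {"dx": 0,"dy": 0,"dz": -120,"turn": 0,"jaw": 0.45}

```text
time: 45.7
tool_pos: [0.4873, -0.3298, 0.1633]
tool_rot: [0.002, -0.002, 1.0, -0.002]
contact_force: [0.0, -0.9, -0.5]
gripper_width: 0.548
grasp_force: 0.0
```

apply_moves:
  series:
    - {"dx": -8,"dy": 35,"dz": 0,"turn": 0,"jaw": 0.45}
    - {"dx": -16,"dy": 70,"dz": 0,"turn": 0,"jaw": 0.45}
    - {"dx": -24,"dy": 105,"dz": 0,"turn": 0,"jaw": 0.45}
    - {"dx": -30,"dy": 135,"dz": 0,"turn": 0,"jaw": 0.45}

```text
time: 46.03
tool_pos: [0.5154, -0.1918, 0.1589]
tool_rot: [0.0, -0.002, 1.0, 0.0]
contact_force: [-0.2, 0.4, 0.6]
gripper_width: 0.547
grasp_force: 0.0
```

apply_moves:
  series:
    - {"dx": -8,"dy": 35,"dz": 0,"turn": 0,"jaw": 0.45}
    - {"dx": -16,"dy": 70,"dz": 0,"turn": 0,"jaw": 0.45}
    - {"dx": -24,"dy": 105,"dz": 0,"turn": 0,"jaw": 0.45}
    - {"dx": -30,"dy": 135,"dz": 0,"turn": 0,"jaw": 0.45}

```text
time: 46.37
tool_pos: [0.5449, -0.0562, 0.1589]
tool_rot: [0.0, -0.002, 1.0, 0.0]
contact_force: [1.0, 0.4, -0.3]
gripper_width: 0.551
grasp_force: 0.0
```

apply_moves:
  series:
    - {"dx": -8,"dy": 35,"dz": 0,"turn": 0.02,"jaw": 0.45}
    - {"dx": -16,"dy": 70,"dz": 0,"turn": 0.04,"jaw": 0.45}
    - {"dx": -24,"dy": 105,"dz": 0,"turn": 0.06,"jaw": 0.45}
    - {"dx": -30,"dy": 134.5,"dz": 0,"turn": 0.06,"jaw": 0.45}
    - {"dx": -30,"dy": 134.5,"dz": 0,"turn": 0.06,"jaw": 0.45}

```text
time: 46.78
tool_pos: [0.5745, 0.0808, 0.1588]
tool_rot: [0.0, 0.025, 1.0, 0.001]
contact_force: [-0.3, -0.8, -0.4]
gripper_width: 0.549
grasp_force: 0.0
```

apply_moves:
  series:
    - {"dx": 0,"dy": 0,"dz": 30,"turn": 0,"jaw": 0.45}
    - {"dx": 0,"dy": 0,"dz": 55,"turn": 0,"jaw": 0.45}
    - {"dx": 0,"dy": 0,"dz": 65,"turn": 0,"jaw": 0.45}
    - {"dx": 0,"dy": 0,"dz": 65,"turn": 0,"jaw": 0.45}
    - {"dx": 0,"dy": 0,"dz": 65,"turn": 0,"jaw": 0.45}

```text
time: 47.2
tool_pos: [0.5738, 0.0758, 0.0936]
tool_rot: [-0.001, 0.028, 1.0, -0.0]
contact_force: [-0.5, -0.0, 0.4]
gripper_width: 0.547
grasp_force: 0.0
```

```bash
python3 - <<'E'
from h import *
plan([(.5744,.0764,.0525,1.518)])
T=grab_frame("top");S=grab_frame("scene")
for o in find_slides(T,S,lid=.034,z=.004,free=4):
  if o[0][1]<-.2: print("tray",np.round(o[0],4),o[1:])
  else: print(inlane(o[0]),o[1:])
E
```

```text
at [0.5738 0.0758 0.0936] h 1.515 F [-0.5 -0.   0.4] w 0.547 g 0.0 t 47.2 j [ 0.    0.09  1.85 -0.    1.2  -1.51]
 dx -0.5 dy 0.5 dz 41.0 turn -0.0   rows>=1
[-300.7  326.    84.3] (np.float64(0.9152139850482411), 2, 0.96, [162, 356, 194, 376])
tray [ 0.3953 -0.3287  0.0204  0.0054] (np.float64(0.792378389916537), 2, 0.88, [451, 283, 469, 308])
tray [ 0.4838 -0.3284  0.039   0.0034] (np.float64(0.7510455786268451), 2, 0.73, [445, 242, 465, 274])
```

The second slide is in place. Now the last one, from lane 3.

apply_moves:
  series:
    - {"dx": -0.5,"dy": 0.5,"dz": 15,"turn": 0,"jaw": 0.45}
    - {"dx": -0.5,"dy": 0.5,"dz": 29,"turn": 0,"jaw": 0.45}
    - {"dx": -0.5,"dy": 0.5,"dz": 40.5,"turn": 0,"jaw": 0.45}
    - {"dx": -0.5,"dy": 0.5,"dz": 40.5,"turn": 0,"jaw": 0.45}
    - {"dx": -0.5,"dy": 0.5,"dz": 40.5,"turn": 0,"jaw": 0.45}

```text
time: 47.82
tool_pos: [0.5736, 0.0767, 0.0521]
tool_rot: [-0.001, 0.028, 1.0, -0.0]
contact_force: [0.9, 0.0, -0.2]
gripper_width: 0.546
grasp_force: 0.0
```

apply_moves:
  series:
    - {"dx": 0,"dy": 0,"dz": 0,"turn": 0,"jaw": 0.9}
    - {"dx": 0,"dy": 0,"dz": 0,"turn": 0,"jaw": 0.9}
    - {"dx": 0,"dy": 0,"dz": 0,"turn": 0,"jaw": 0.9}
    - {"dx": 0,"dy": 0,"dz": 0,"turn": 0,"jaw": 0.9}

```text
time: 48.15
tool_pos: [0.5753, 0.0767, 0.0542]
tool_rot: [0.001, 0.028, 1.0, 0.0]
contact_force: [0.0, 0.3, 1.8]
gripper_width: 0.352
grasp_force: 62.1
```

apply_moves:
  series:
    - {"dx": 0,"dy": 0,"dz": -10,"turn": 0,"jaw": 0.9}
    - {"dx": 0,"dy": 0,"dz": -40,"turn": 0,"jaw": 0.9}
    - {"dx": 0,"dy": 0,"dz": -70,"turn": 0,"jaw": 0.9}
    - {"dx": 0,"dy": 0,"dz": -95,"turn": 0,"jaw": 0.9}
    - {"dx": 0,"dy": 0,"dz": -100,"turn": 0,"jaw": 0.9}

```text
time: 48.57
tool_pos: [0.5776, 0.0768, 0.1599]
tool_rot: [0.005, 0.028, 1.0, 0.0]
contact_force: [1.3, 0.6, 0.2]
gripper_width: 0.353
grasp_force: 61.8
```

apply_moves:
  series:
    - {"dx": 0,"dy": 0,"dz": 0,"turn": 0,"jaw": 0.9}
    - {"dx": 0,"dy": 0,"dz": 0,"turn": 0,"jaw": 0.9}

```text
time: 48.73
tool_pos: [0.5742, 0.0767, 0.1529]
tool_rot: [-0.0, 0.028, 1.0, -0.0]
contact_force: [0.2, -0.4, -1.2]
gripper_width: 0.354
grasp_force: 61.8
```

```bash
python3 - <<'E'
from h import *
plan([(.575,-.3286,.15,1.57),(.575,-.3286,.052,1.57)])
E
```

```text
at [0.5742 0.0767 0.1529] h 1.515 F [ 0.2 -0.4 -1.2] w 0.354 g 61.8 t 48.7 j [ 0.    0.02  1.81 -0.    1.31 -1.51]
 dx -8.0 dy -135.0 dz 1.0 turn -0.02   rows>=4
 dx -5.0 dy -135.0 dz 1.0 turn -0.02   rows>=4
 dx -2.5 dy -135.0 dz 1.0 turn -0.01   rows>=4
 dx 0.0 dy 0.0 dz 98.0 turn -0.0   rows>=3
```

apply_moves:
  series:
    - {"dx": -2,"dy": -25,"dz": 0,"turn": -0.01,"jaw": 0.9}
    - {"dx": -4,"dy": -60,"dz": 0,"turn": -0.02,"jaw": 0.9}
    - {"dx": -6,"dy": -97,"dz": 1,"turn": -0.02,"jaw": 0.9}
    - {"dx": -8,"dy": -135,"dz": 1,"turn": -0.02,"jaw": 0.9}

```text
time: 49.07
tool_pos: [0.5731, -0.059, 0.1492]
tool_rot: [-0.002, 0.017, 1.0, 0.001]
contact_force: [1.2, 0.4, -0.8]
gripper_width: 0.355
grasp_force: 61.8
```

apply_moves:
  series:
    - {"dx": -1,"dy": -34,"dz": 0,"turn": -0.01,"jaw": 0.9}
    - {"dx": -2,"dy": -68,"dz": 0,"turn": -0.02,"jaw": 0.9}
    - {"dx": -4,"dy": -102,"dz": 1,"turn": -0.02,"jaw": 0.9}
    - {"dx": -5,"dy": -135,"dz": 1,"turn": -0.02,"jaw": 0.9}

```text
time: 49.4
tool_pos: [0.5734, -0.1947, 0.148]
tool_rot: [-0.002, 0.008, 1.0, 0.001]
contact_force: [0.1, -0.8, -0.9]
gripper_width: 0.356
grasp_force: 61.8
```

apply_moves:
  series:
    - {"dx": -1,"dy": -38,"dz": 0,"turn": -0.01,"jaw": 0.9}
    - {"dx": -1,"dy": -75,"dz": 0,"turn": -0.01,"jaw": 0.9}
    - {"dx": -2,"dy": -108,"dz": 1,"turn": -0.01,"jaw": 0.9}
    - {"dx": -2.5,"dy": -128,"dz": 1,"turn": -0.01,"jaw": 0.9}
    - {"dx": -2.5,"dy": -135,"dz": 1,"turn": -0.01,"jaw": 0.9}

```text
time: 49.82
tool_pos: [0.5738, -0.331, 0.1471]
tool_rot: [-0.002, 0.005, 1.0, 0.001]
contact_force: [0.2, -0.7, -0.2]
gripper_width: 0.355
grasp_force: 61.8
```

apply_moves:
  series:
    - {"dx": 0,"dy": 0,"dz": 25,"turn": 0,"jaw": 0.9}
    - {"dx": 0,"dy": 0,"dz": 55,"turn": 0,"jaw": 0.9}
    - {"dx": 0,"dy": 0,"dz": 80,"turn": 0,"jaw": 0.9}
    - {"dx": 0,"dy": 0,"dz": 92,"turn": 0,"jaw": 0.9}
    - {"dx": 0,"dy": 0,"dz": 96,"turn": 0,"jaw": 0.9}

```text
time: 50.23
tool_pos: [0.5729, -0.3259, 0.0491]
tool_rot: [-0.004, 0.003, 1.0, 0.003]
contact_force: [-0.8, 0.6, -0.6]
gripper_width: 0.353
grasp_force: 61.8
```

apply_moves:
  series:
    - {"dx": 0,"dy": 0,"dz": 0,"turn": 0,"jaw": 0.9}
    - {"dx": 0,"dy": 0,"dz": 0,"turn": 0,"jaw": 0.9}
    - {"dx": 0,"dy": 0,"dz": 0,"turn": 0,"jaw": 0.9}
    - {"dx": 0,"dy": 0,"dz": 0,"turn": 0,"jaw": 0.9}

```text
time: 50.57
tool_pos: [0.5768, -0.3293, 0.0566]
tool_rot: [0.001, 0.003, 1.0, -0.001]
contact_force: [0.3, -0.1, -0.0]
gripper_width: 0.354
grasp_force: 61.8
```

```bash
python3 - <<'E'
from h import *
plan([(.575,-.3286,.0385,1.57)])
E
```

```text
at [ 0.5768 -0.3293  0.0566] h 1.565 F [ 0.3 -0.1 -0. ] w 0.354 g 61.8 t 50.6 j [-0.63  0.32  1.65 -0.    1.17 -2.2 ]
 dx 2.0 dy 0.5 dz 18.0 turn -0.0   rows>=1
```

apply_moves:
  series:
    - {"dx": 0.5,"dy": 0,"dz": 7,"turn": 0,"jaw": 0.9}
    - {"dx": 0.5,"dy": 0,"dz": 12,"turn": 0,"jaw": 0.9}
    - {"dx": 0.5,"dy": 0,"dz": 15,"turn": 0,"jaw": 0.9}
    - {"dx": 0.5,"dy": 0,"dz": 16,"turn": 0,"jaw": 0.9}
    - {"dx": 0.5,"dy": 0,"dz": 16,"turn": 0,"jaw": 0.9}

```text
time: 50.98
tool_pos: [0.575, -0.3286, 0.0382]
tool_rot: [-0.0, 0.003, 1.0, 0.0]
contact_force: [0.5, 0.5, 1.5]
gripper_width: 0.353
grasp_force: 61.9
```

apply_moves:
  series:
    - {"dx": 0,"dy": 0,"dz": 0.5,"turn": 0,"jaw": 0.9}
    - {"dx": 0,"dy": 0,"dz": 1,"turn": 0,"jaw": 0.9}
    - {"dx": 0,"dy": 0,"dz": 1,"turn": 0,"jaw": 0.9}

```text
time: 51.23
tool_pos: [0.575, -0.3286, 0.0382]
tool_rot: [-0.0, 0.003, 1.0, 0.0]
contact_force: [-3.8, 2.2, 6.1]
gripper_width: 0.353
grasp_force: 62.6
```

Contact with the tray floor. I'll release, lift clear, move aside and check.

apply_moves:
  series:
    - {"dx": 0,"dy": 0,"dz": -0.5,"turn": 0,"jaw": 0.45}
    - {"dx": 0,"dy": 0,"dz": -0.5,"turn": 0,"jaw": 0.45}
    - {"dx": 0,"dy": 0,"dz": -0.5,"turn": 0,"jaw": 0.45}

```text
time: 51.48
tool_pos: [0.5751, -0.3287, 0.0376]
tool_rot: [0.0, 0.003, 1.0, -0.0]
contact_force: [-0.2, -0.0, -0.3]
gripper_width: 0.551
grasp_force: 0.0
```

apply_moves:
  series:
    - {"dx": 0,"dy": 0,"dz": -15,"turn": 0,"jaw": 0.45}
    - {"dx": 0,"dy": 0,"dz": -50,"turn": 0,"jaw": 0.45}
    - {"dx": 0,"dy": 0,"dz": -90,"turn": 0,"jaw": 0.45}
    - {"dx": 0,"dy": 0,"dz": -130,"turn": 0,"jaw": 0.45}
    - {"dx": 0,"dy": 0,"dz": -170,"turn": 0,"jaw": 0.45}

```text
time: 51.9
tool_pos: [0.5749, -0.3284, 0.2106]
tool_rot: [0.0, 0.003, 1.0, -0.0]
contact_force: [0.8, -0.1, 0.0]
gripper_width: 0.551
grasp_force: 0.0
```

apply_moves:
  series:
    - {"dx": 15,"dy": 35,"dz": 0,"turn": 0,"jaw": 0.45}
    - {"dx": 30,"dy": 70,"dz": 0,"turn": 0,"jaw": 0.45}
    - {"dx": 45,"dy": 105,"dz": 0,"turn": 0,"jaw": 0.45}
    - {"dx": 60,"dy": 140,"dz": 0,"turn": 0,"jaw": 0.45}
    - {"dx": 75,"dy": 175,"dz": 0,"turn": 0,"jaw": 0.45}

```text
time: 52.32
tool_pos: [0.5003, -0.1519, 0.2089]
tool_rot: [0.001, 0.003, 1.0, -0.0]
contact_force: [0.1, 0.7, 0.5]
gripper_width: 0.55
grasp_force: 0.0
```

apply_moves:
  series:
    - {"dx": 0,"dy": 35,"dz": 0,"turn": 0,"jaw": 0.45}
    - {"dx": 0,"dy": 70,"dz": 0,"turn": 0,"jaw": 0.45}
    - {"dx": 0,"dy": 105,"dz": 0,"turn": 0,"jaw": 0.45}
    - {"dx": 0,"dy": 140,"dz": 0,"turn": 0,"jaw": 0.45}
    - {"dx": 0,"dy": 175,"dz": 0,"turn": 0,"jaw": 0.45}

```text
time: 52.73
tool_pos: [0.5019, 0.0234, 0.2092]
tool_rot: [0.001, 0.003, 1.0, -0.0]
contact_force: [1.6, 0.4, -0.1]
gripper_width: 0.546
grasp_force: 0.0
```

```bash
python3 - <<'E'
from h import *
plan([])
T=grab_frame("top");S=grab_frame("scene")
for lid in(.034,.04):
  print(lid)
  for o in find_slides(T,S,lid=lid,z=.004,free=4): print(np.round(o[0],4),round(o[1],3),o[2:])
print("all masks",[(round(d["conf"],2),[int(v) for v in d["extent"]]) for n in("lever_grip","media_bottle","tip_box","dish_a","marker") for d in spotter.outline_of(T,n)[:1]])
x=T["pixels"].max(2); d=masks(T,"lever_grip")[0]["region"]; n,l,st,c=cv2.connectedComponentsWithStats(((x<75)&d).astype(np.uint8)); k=1+np.argmax(st[1:,4]); print("grip px",c[k])
E
```

```text
at [0.5019 0.0234 0.2092] h 1.565 F [ 1.6  0.4 -0.1] w 0.546 g 0.0 t 52.7 j [-0.1  -0.22  1.94  0.    1.42 -1.67]
0.034
[ 0.3963 -0.3283  3.1396  0.006 ] 0.809 (2, 0.98, [448, 280, 471, 309])
[0.2881 0.3283 1.4221 0.0018] 0.923 (2, 0.92, [159, 357, 195, 375])
[ 0.4846 -0.3282  3.1346  0.0037] 0.776 (2, 0.62, [445, 241, 465, 273])
0.04
[ 0.3955 -0.3285  3.1543  0.0064] 0.776 (2, 0.98, [448, 280, 471, 309])
[2.8820e-01 3.2880e-01 1.4165e+00 6.0000e-04] 0.939 (2, 0.92, [159, 357, 195, 375])
[ 4.8500e-01 -3.3020e-01  3.1469e+00 -1.7000e-03] 0.753 (2, 0.62, [445, 241, 465, 273])
all masks [(0.73, [245, 156, 381, 193]), (0.9, [149, 165, 187, 202]), (0.86, [416, 127, 471, 187]), (0.9, [225, 315, 254, 353])]
grip px [314.57202797 161.20979021]
```

```bash
python3 - <<'E'
from h import *
for _ in range(3):
  T=grab_frame("top");S=grab_frame("scene")
  for nm,f in(("top",T),("scene",S)): print(nm,[(round(d["conf"],2),[int(v) for v in d["extent"]]) for d in spotter.outline_of(f,"slide1")])
# expected silhouettes and white-block content for the third
for nm,f in(("T",T),("S",S)):
    print(nm,[np.round(proj(f,[x,-.3286,.02])[0]) for x in(.395,.485,.575)])
    for x in(.395,.485,.575):
        m=cv2.resize(sil(f,slide_parts(.034),(x,-.3286,0,.004),4),(640,480),interpolation=cv2.INTER_AREA)>0
        print(f["pixels"][m].mean(0).round(),f["pixels"][m].std(0).round())
for o in find_slides(T,S,lid=.034,z=.004): print(np.round(o[0],4),round(o[1],3),o[2:])
E
```

```text
top [(0.89, [162, 357, 194, 376]), (0.8, [446, 244, 464, 274]), (0.76, [437, 209, 459, 237]), (0.72, [450, 281, 470, 308])]
scene [(0.74, [223, 228, 243, 243]), (0.68, [246, 211, 269, 230]), (0.65, [190, 235, 212, 262]), (0.63, [470, 286, 502, 318])]
top [(0.87, [161, 356, 193, 376]), (0.86, [447, 243, 464, 274]), (0.67, [438, 209, 456, 235]), (0.56, [448, 279, 466, 310])]
scene [(0.9, [471, 287, 500, 319]), (0.78, [246, 208, 267, 227]), (0.72, [326, 265, 369, 280]), (0.69, [193, 237, 215, 264]), (0.67, [222, 226, 244, 244])]
top [(0.95, [448, 280, 471, 312]), (0.79, [438, 206, 458, 237]), (0.78, [161, 359, 194, 376]), (0.56, [446, 240, 466, 275])]
scene [(0.76, [243, 211, 268, 227]), (0.57, [472, 288, 502, 318]), (0.56, [192, 238, 212, 260]), (0.54, [220, 225, 242, 243]), (0.28, [205, 205, 377, 375])]
T [array([459., 296.]), array([453., 259.]), array([448., 222.])]
[213. 212. 209.] [33. 34. 35.]
[212. 211. 208.] [35. 35. 37.]
[208. 208. 204.] [36. 37. 38.]
S [array([255., 221.]), array([231., 234.]), array([205., 248.])]
[133. 132. 125.] [62. 61. 58.]
[153. 153. 145.] [57. 59. 59.]
[160. 160. 150.] [38. 37. 38.]
[ 0.3956 -0.3297  0.0309  0.0052] 0.809 (2, 0.95, [448, 280, 471, 312])
[ 0.5744 -0.3278 -0.0016  0.0044] 0.793 (2, 0.79, [438, 206, 458, 237])
[0.2884 0.3286 1.4104 0.0015] 0.93 (2, 0.78, [161, 359, 194, 376])
[ 0.4853 -0.3292  0.0519  0.0047] 0.763 (2, 0.56, [446, 240, 466, 275])
```

All three slides lie flat in the tray at z≈4–5 mm. The look-alike has not moved and the lever is at home.

```bash
python3 -c "
from plant import ticket
print(ticket.job_done())"
```

```text
the job is handed in; nothing more can be done
None
```

The job is handed in: all three slides present went into the press, the arm was pulled down to its stop and eased back home, and they now lie flat and right way up in the tray. I saw the lids flush in the press but didn't re-check them in the tray; the verdict wasn't shown.

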